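# Change the batch on the watchmaker's tilted tray stand

## Robot

A 6-joint arm with a two-finger parallel gripper is mounted at the origin on the work surface. World frame = base frame: x ahead of the robot, y to its left, z up, the work surface at z = 0. Lengths are in m, angles in rad, forces in N, time in s.
With the tool pointing down it reaches from about 0.35 to 0.975 m from the base axis. Payload 7.1 kg.
Tool frame: the origin (TCP) lies at the centre of the arm's flange, where the gripper is bolted on; the fingertips stand 182 mm ahead of it and the grasp point (between the pads) lies 163 mm ahead of it; z points along the fingers, y is the line along which they close (so a half turn about z gives the same grasp; the last joint's range is limited). The gripper opens to 88 mm and grips with 3 to 60 N. Pads are 20 mm wide; open, the fingers measure 115 mm over their backs; the gripper's body (75 mm by 178 mm) begins 61 mm behind the grasp point.
Start: joints at [-1.351, 0.423, 1.63, -0, 1.089, -0.019], TCP at [0.148, -0.607, 0.405] pointing down, gripper open.
Joint ranges: [-3, 3], [-0.9, 2.11], [0.09, 2.58], [-1.31, 4.45], [0.11, 2.69], [-2.54, 2.54]. Speed limits (rad/s): [2.39, 2.39, 3.01, 3.14, 3.14, 3.14].

## Interface

Orientations are given as [roll, pitch, yaw] about the fixed x, y, z axes, in that order (R = Rz(yaw) Ry(pitch) Rx(roll)).
In Python, from rig import bot, imaging, spotter gives the robot as it stands.
- The arm moves only by the shell command python3 -m crank 'ROWS'. ROWS is text: rows parted by semicolons, each of 7 numbers parted by spaces: the turn, a rotation vector about the tool's x, y, z as a fraction of full scale, then the shift along the tool's x, y, z as a fraction of full scale, then the opening, from 0 (shut) to 1 (fully open). In form: ax ay az x y z hand; .... A call has 1 to 10 rows; each row is the pose to reach, as a shift and turn from the pose commanded when the call began, along the tool's axes at that moment; what a row does not reach only later rows make up. Full scale, the value 1, is 0.5 m for a shift and pi/2 rad for a turn. A row lasts 1/10 s, in which the tool goes at most 50 mm and 8.59 degrees, less where a joint would pass 70% of its speed; a pose out of reach is approached as far as the arm can. A call with a number of a shift or a turn outside -1 to 1 is refused whole. A call with a gripper value outside its range is refused whole. The fingers move at their own pace and stop on an object; the grip force is fixed at half the most. Time passes only in rows, so rows that repeat a pose let the fingers close. It gives the time, the measured TCP pose, the force, the opening and the grip force at its end, in the units of the state.
- bot.sense(): the state, without advancing time (a new reading comes with each control period).
- imaging.grab_frame(name): name is "scene" or "top" or "wrist"; returns a dict with "image" (400x640x3 uint8, red, green, blue), "range_z" (400x640 float32, m along the optical axis (not along the pixel's ray), 0 where there is no reading), "fovy" (degrees; the focal length in pixels is half the picture's height over the tangent of half this angle, whatever the lens; pixels are square), "cx", "cy" (the principal point, pixels), "dist" ([k1, k2, p1, p2, k3] as OpenCV has them; the pictures are not rectified), "R" (3x3) and "t" (3): a world point X has camera coordinates R X + t. Camera axes: x right, y down, z forward; pixel columns grow to the right and rows downward; lengths in m; the calibration is good to about 2 mm. A picture is of the moment at which its call begins.
- bot.hand_in(): hands the job in; it is judged then, once.
Trained networks look in the newest picture that a camera, given by its name, has taken for a name from the list of things; names that differ only in an ending like _2 or _b are one class to them, and where a whole thing is asked for, a point or a joint stands for the part that bears it (a point fixed in the world has none). Each returns a list of dicts, best first, with "score" (0 to 1); they miss things now and then, are a little off and sometimes report something else, mostly with a low value. They report only what shows in the picture. A call takes as long as a camera call. They do not tell look-alikes from the thing itself.
- spotter.search_frame(label, camera): "bbox" ([left, top, right, bottom] in pixels, round what is visible of it).
- spotter.silhouettes(label, camera): "pixels" (400x640 bool, what is visible of it) and "bbox" ([left, top, right, bottom] in pixels, round what is visible of it).
- spotter.spot_point(label, camera): "centre" ([column, row] in pixels: a listed point, or the origin of a listed thing).
The state is a dict: "clock": time; "joints": joint angles; "dq": joint speeds; "effort": joint torques, N m; "tcp_pos": TCP position; "tcp_rot": TCP orientation; "force": force on the tool from outside, world axes, zero at the start; "torque": the same for the moment, N m; "grip_width": finger opening in m; "grip_force": force on a finger pad.
Only numpy, scipy, OpenCV 4.12 (cv2) and the standard library are available. Lean on these libraries where they do the work, as an engineer would, in place of code of your own. Each camera call takes 0.05 s, during which the arm holds its last target. There are 200 camera calls.

## Task

First take the empty black tray off the tilted stand and stack it squarely on the pile of empty black trays. Then set the blue tray of movements and the white tray of dials in the two free places on the stand, movements to the left of the dials as seen from the robot's base, each flat and square in its printed outline with its lower end right against the ledge so that it cannot slide. Last, stand the red movement holder in the middle of the green mat between the loupe and the oil stand; lower everything into place without dropping or tipping it, and do not shift the tray of hands, the loupe or the oil stand.

Things in the scene. Friction and masses are not known exactly. Their poses are not given: they have to be found in the camera images.
- stand: Fixed grey sheet-metal stand, 30 degree slope falling away from the robot to a ledge at its far, low edge. Frame lies in the slope: x down the slope to the ledge, y to the robot's left, z out of the slope. Origin on the surface at the foot of the ledge, midway, 30 mm above the bench. Board 290 mm (y), 119 mm up from the ledge; slippery (friction ~0.3). Ledge: x 0 to 8 mm, 10 mm high (z).
- place_left (a point): Middle of the left (robot's view) of three white-outlined places for trays on the slope, 85 mm left of the middle one; axes as the stand's. A tray seated there has its length along x, its lower end on the ledge and its origin on this point, 48 mm up-slope of the ledge. Holds at the start the empty tray or the tray of hands.
- place_middle (a point): Middle of the middle outlined place on the slope, 48 mm up-slope of the ledge, axes as the stand's. Free at the start.
- place_right (a point): Middle of the right outlined place on the slope, 85 mm right of the middle one, 48 mm up-slope of the ledge, axes as the stand's. Holds at the start whichever of the empty tray and the tray of hands is not on the left; the tray of hands stays, so the empty tray's place and the middle one are to be filled.
- empty_tray: Empty black plastic tray with six round pockets, 96 mm long (its x axis) by 56 mm wide (y) by 18 mm high, origin at the centre of its underside, z up out of its open top; both ends are alike. 0.1 kg. It starts on the stand (left or right place), lying on the slope with its axes as the stand's.
- movement_tray: Blue plastic tray holding six brass watch movements below its rim, 96 mm long (its x axis) by 56 mm wide (y) by 18 mm high, origin at the centre of its underside, z up out of its open top; both ends are alike. About 0.17 kg. Starts flat on the bench, at the robot's left or right.
- dial_tray: White plastic tray holding six watch dials (white, blue and gold discs) below its rim, 96 mm long (its x axis) by 56 mm wide (y) by 18 mm high, origin at the centre of its underside, z up out of its open top; both ends are alike. About 0.13 kg. Starts flat on the bench, at the robot's left or right.
- hands_tray: Green plastic tray of watch hands, loose, 96 mm long (its x axis) by 56 mm wide (y) by 18 mm high, origin at the centre of its underside, z up out of its open top; both ends are alike. It starts seated on the stand (right or left place) and stays there.
- pile_lower: Lower of the two empty black trays stacked on the bench, loose, 96 mm long (its x axis) by 56 mm wide (y) by 18 mm high, origin at the centre of its underside, z up out of its open top; both ends are alike. Underside on the bench.
- pile_upper: Upper of the two stacked empty black trays, loose, 96 mm long (its x axis) by 56 mm wide (y) by 18 mm high, origin at the centre of its underside, z up out of its open top; both ends are alike. Its rim, on which the next tray is stacked, is 18 mm above its origin (36 mm above the bench).
- movement_holder: Red round movement holder, 52 mm in diameter and 15 mm high, with two low aluminium jaws on top (jaws and screws reach 21 mm); take it by its round red side. Origin at the centre of its underside, z up. 0.09 kg. Starts on the bench at the robot's left or right.
- mat: Green bench mat fixed beyond the stand, 130 mm (x, away from the robot) by 250 mm (y), 2 mm thick, origin at the centre of its underside. The loupe and the oil stand stand on it, one near each short side about 88 mm from the middle, either way round.
- loupe: Black watchmaker's eye loupe standing on the mat, 36 mm in diameter and 34 mm high, loose, origin at the centre of its underside.
- oil_stand: Black oil stand on the mat with four oil pots under coloured lids, 104 mm (x) by 32 mm (y), 26 mm high, loose, origin at the centre of its underside.
There are look-alikes about, which are no part of the job. What is shaped like the movement_tray but orange is not meant.

How it is judged:
By the outcome, as a careful person would: the job done as asked, in the order asked, and still so for the second after the job is handed in, with the robot touching nothing.
It also fails if it takes over 72 s, if anything falls off the work surface, if the arm or the gripper's body presses on something with over 40 N, if the wrist force passes 120 N, or if a joint passes its speed limit or range.

## Working session

There is one attempt and no reset: what is moved stays moved. The work goes in short steps, Python scripts to look and compute and a shell command to move; the robot and the scene stay as the last step left them, time stands still between calls to the robot, and variables do not carry over. Pictures are saved under pics/ and viewed, at most 10 in all, crops included, and the job is handed in when it is done.

```bash
ls; mkdir -p pics
python3 - <<'E'
from rig import bot, imaging, spotter
import cv2,numpy as np
s=bot.sense();print({k:np.round(v,3).tolist() for k,v in s.items()})
for c in ("top","scene"):
    f=imaging.grab_frame(c);cv2.imwrite(f'pics/{c}0.png',f['image'][:,:,::-1]);print(c,f['fovy'],f['cx'],f['cy'],f['dist'],np.round(f['R'],3).tolist(),f['t'])
    for n in "stand empty_tray movement_tray dial_tray hands_tray pile_upper movement_holder mat loupe oil_stand place_left place_middle place_right".split():
        try: print(n,[(np.round(d['centre']).tolist(),round(d['score'],2)) for d in spotter.spot_point(n,c)[:4]])
        except Exception as e: print(n,e)
E
```

```text
pics
{'clock': 0.0, 'joints': [-1.351, 0.424, 1.631, -0.0, 1.089, -0.019], 'dq': [-0.0, 0.001, 0.001, -0.0, -0.001, -0.002], 'effort': [-0.001, -54.461, -27.367, 0.065, 0.023, -0.0], 'tcp_pos': [0.148, -0.607, 0.404], 'tcp_rot': [-3.14, -0.0, 0.239], 'force': [0.883, 0.792, -0.715], 'torque': [0.021, -0.019, -0.014], 'grip_force': 0.0, 'grip_width': 0.088}
top 46.23505220816352 322.48785922279626 209.7928528453638 [-0.06320232  0.          0.          0.          0.        ] [[-0.03, -1.0, -0.007], [-0.993, 0.03, -0.114], [0.114, 0.003, -0.993]] [-0.07117709  0.50900015  1.56663808]
stand [([208.0, 234.0], 0.21)]
empty_tray [([285.0, 217.0], 0.81), ([336.0, 214.0], 0.47)]
movement_tray [([359.0, 268.0], 0.66), ([442.0, 274.0], 0.64), ([388.0, 235.0], 0.57), ([264.0, 162.0], 0.41)]
dial_tray []
hands_tray [([337.0, 216.0], 0.73)]
pile_upper [([196.0, 192.0], 0.97)]
movement_holder [([210.0, 233.0], 0.48)]
mat [([292.0, 163.0], 0.82), ([266.0, 161.0], 0.33)]
loupe [([393.0, 186.0], 0.48)]
oil_stand [([266.0, 160.0], 0.8)]
place_left [([288.0, 212.0], 0.75), ([294.0, 162.0], 0.53)]
plac
[... 207 characters left out ...]
81, 0.018], [0.536, 0.12, -0.836], [-0.822, -0.15, -0.549]] [ 0.18584297 -0.20962283  1.42772788]
stand [([328.0, 213.0], 0.69)]
empty_tray [([360.0, 199.0], 0.58), ([334.0, 199.0], 0.18)]
movement_tray [([209.0, 156.0], 0.8), ([292.0, 175.0], 0.62)]
dial_tray [([219.0, 222.0], 0.59)]
hands_tray [([300.0, 192.0], 0.69), ([301.0, 193.0], 0.62)]
pile_upper [([492.0, 251.0], 0.95)]
movement_holder [([340.0, 264.0], 0.74), ([462.0, 218.0], 0.56), ([490.0, 248.0], 0.16)]
mat [([340.0, 265.0], 0.74)]
loupe [([304.0, 254.0], 0.67)]
oil_stand [([378.0, 268.0], 0.72)]
place_left [([358.0, 200.0], 0.79)]
place_middle [([336.0, 201.0], 0.91)]
place_right [([302.0, 193.0], 0.75), ([304.0, 191.0], 0.21)]
```

Run:
```python
import cv2
a=cv2.imread('pics/top0.png')[130:310,160:480]; cv2.imwrite('pics/top0c.png',cv2.resize(a,None,fx=2.5,fy=2.5,interpolation=cv2.INTER_CUBIC))
```

```text
(no output)
```

View pics/top0c.png

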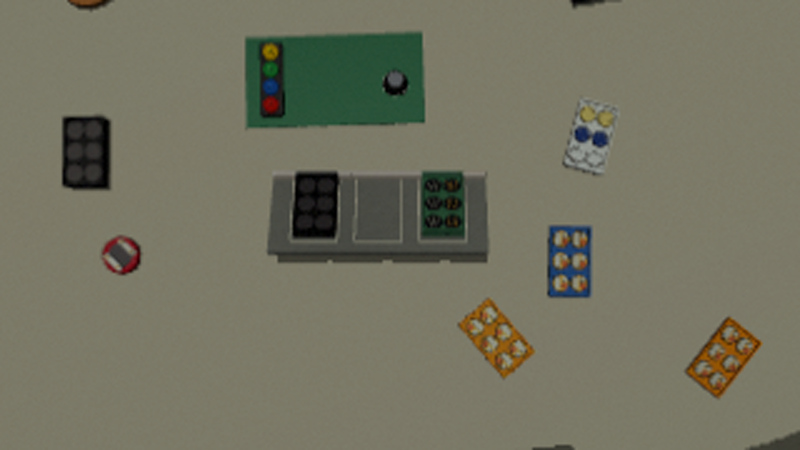

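```bash
cat > h.py <<'E'
from rig import bot, imaging, spotter
import cv2,numpy as np
from scipy.spatial.transform import Rotation as Ro
def K(f):
    fl=200/np.tan(np.radians(f['fovy'])/2); return np.array([[fl,0,f['cx']],[0,fl,f['cy']],[0,0,1]])
def rays(f,px):
    u=cv2.undistortPoints(np.float64(px).reshape(-1,1,2),K(f),np.float64(f['dist'])).reshape(-1,2)
    d=np.c_[u,np.ones(len(u))]@f['R']; return -f['R'].T@f['t'],d
def onplane(f,px,p,n=(0,0,1)):
    c,d=rays(f,px); n=np.array(n); return c+d*(((np.array(p)-c)@n)/(d@n))[:,None]
def proj(f,X):
    r,_=cv2.Rodrigues(np.array(f['R'])); return cv2.projectPoints(np.float64(X).reshape(-1,1,3),r,np.float64(f['t']),K(f),np.float64(f['dist']))[0].reshape(-1,2)
def depthpts(f,mask):
    v,u=np.nonzero(mask&(f['range_z']>0)); c,d=rays(f,np.c_[u,v]); return c+d*f['range_z'][v,u][:,None]
def rect(f,mask,p,n=(0,0,1)):
    """min-area rectangle of the mask's outline on plane; n-plane coords: x down-slope,y left"""
    n=np.array(n,float);n/=np.linalg.norm(n);ey=np.array([0,1.,0]);ex=np.cross(ey,n)
    cs=max(cv2.findContours(mask.astype(np.uint8),0,1)[0],key=cv2.contourArea).reshape(-1,2)
    q=onplane(f,cs,p,n)-np.array(p); q2=np.float32(np.c_[q@ex,q@ey]*1000)
    (cx,cy),(w,h),a=cv2.minAreaRect(q2)
    if w<h: w,h,a=h,w,a+90
    a=(a+90)%180-90
    return (np.array(p)+ex*cx/1000+ey*cy/1000).round(4),round(w,1),round(h,1),round(a,2)
def mask(f,kind,win):
    h=cv2.cvtColor(f['image'],cv2.COLOR_RGB2HSV).astype(int);H,S,V=h[...,0],h[...,1],h[...,2]
    m={'blue':(H>100)&(H<125)&(S>110),'red':((H<8)|(H>172))&(S>120),'green':(H>60)&(H<90)&(S>70),'black':V<55,'white':V>150}[kind]
    z=np.zeros_like(m);l,t,r,b=win;z[t:b,l:r]=True
    m=(m&z).astype(np.uint8); m=cv2.morphologyEx(m,cv2.MORPH_CLOSE,np.ones((5,5)))
    n,lab,st,_=cv2.connectedComponentsWithStats(m); k=1+np.argmax(st[1:,4]); return lab==k
def down(x,y,z,yaw,tilt=0,deg=True):
    """world pose of TCP whose grasp point sits at x,y,z; yaw about tool normal, tilt: slope angle"""
    R=Ro.from_euler('y',tilt,degrees=True)*Ro.from_euler('z',yaw,degrees=True)*Ro.from_euler('x',180,degrees=True)
    return np.array([x,y,z])-R.as_matrix()@[0,0,.163],R
def go(P,R,s=None):
    """row numbers from current pose (or s=(pos,R)) to pose"""
    if s is None:
        b=bot.sense(); s=(np.array(b['tcp_pos']),Ro.from_euler('xyz',b['tcp_rot']))
    t=(s[1].inv()*R).as_rotvec()/(np.pi/2); x=s[1].inv().apply(P-s[0])/.5
    print('row',np.round(np.r_[t,x],4).tolist(),'mm',round(np.linalg.norm(P-s[0])*1000),'deg',round(np.linalg.norm(t)*90,1)); return (P,R)
E
python3 - <<'E'
from h import *
f=imaging.grab_frame('top')
def w(l,t,r,b): return [int(160+l/2.5),int(130+t/2.5),int(160+r/2.5),int(130+b/2.5)]
print('mov',rect(f,mask(f,'blue',w(535,215,605,305)),(0,0,.018)))
print('hold',rect(f,mask(f,'red',w(90,225,150,285)),(0,0,.015)))
print('pile',rect(f,mask(f,'black',w(50,105,120,200)),(0,0,.036)))
print('dial',rect(f,mask(f,'white',w(555,90,625,182)),(0,0,.018)))
print('mat',rect(f,mask(f,'green',w(235,25,430,135)),(0,0,.002)))
for k,r in (('empty',w(285,165,345,243)),('board',w(360,185,395,235)),('bench',w(150,300,250,400))):
    z=np.zeros((400,640),bool);z[r[1]:r[3],r[0]:r[2]]=1;p=depthpts(f,z);print(k,p.mean(0),np.linalg.lstsq(np.c_[p[:,:2],np.ones(len(p))],p[:,2],rcond=None)[0])
n=[.5,0,.866]
c=(0.55,0,.06)
for nm,px in (('empty',[(295,172),(337,172),(290,238),(337,238)]),('board',[(273,173),(486,173)])):
    print(nm,[depthpts(f,np.pad(np.ones((1,1),bool),((int(130+b/2.5),399-int(130+b/2.5)),(int(160+a/2.5),639-int(160+a/2.5))))).round(4).tolist() for a,b in px])
g=imaging.grab_frame('wrist');cv2.imwrite('pics/w0.png',g['image'][:,:,::-1]);print(g['fovy'],(-g['R'].T@g['t']).round(3),g['R'].round(3).tolist())
E
```

```text
mov (array([ 0.4167, -0.3038,  0.018 ]), 92.7, 54.5, -2.65)
hold (array([0.4435, 0.3092, 0.015 ]), 48.6, 48.4, 89.73)
pile (array([0.5843, 0.3522, 0.036 ]), 99.2, 62.7, 0.07)
dial (array([ 0.5638, -0.3346,  0.018 ]), 34.6, 31.4, 88.29)
mat (array([0.6828, 0.0108, 0.002 ]), 248.9, 127.9, 90.0)
empty [0.50344461 0.03730903 0.05783858] [-0.61180834  0.00088117  0.36581731]
board [ 0.49237572 -0.04601599  0.05577272] [-0.57095623  0.03085234  0.33831741]
bench [ 0.31251337  0.20462153 -0.00058998] [ 2.00081495e-03 -6.14974856e-03  4.31101851e-05]
empty [[[0.5528, 0.0652, 0.022]], [[0.5487, 0.0091, 0.0389]], [[0.4552, 0.0678, 0.0789]], [[0.4533, 0.0084, 0.0807]]]
board [[[0.5479, 0.0942, 0.0388]], [[0.5447, -0.1971, -0.0024]]]
63.41182086307717 [ 0.224 -0.588  0.385] [[0.236, -0.972, 0.001], [-0.93, -0.226, 0.289], [-0.281, -0.069, -0.957]]
```

Run:
```python
from h import *
n=np.array([.5,0,.866])
p=np.array([.503,0.0,.054])+n*.13
a=go(*down(*p,0,30))
b=bot.sense()
# intermediate half pose
R0=Ro.from_euler('xyz',b['tcp_rot']);T=(np.array([.35,-.35,.42]),R0);s=go(*T);go(*a,s=s)
```

```text
row [0.0398, -0.3317, 0.1485, 1.2621, -0.9426, 0.1939] mm 794 deg 32.9
row [0.0, 0.0, 0.0, 0.5145, -0.4042, -0.0306] mm 328 deg 0.0
row [0.0398, -0.3317, 0.1485, 0.7476, -0.5384, 0.2245] mm 474 deg 32.9
```

```bash
python3 -m crank '0 0 0 0.514 -0.404 -0.03 1;0 0 0 0.514 -0.404 -0.03 1;0 0 0 0.514 -0.404 -0.03 1;0 0 0 0.514 -0.404 -0.03 1;0 0 0 0.514 -0.404 -0.03 1;0 0 0 0.514 -0.404 -0.03 1;0 0 0 0.514 -0.404 -0.03 1'
python3 -m crank '0.04 -0.332 0.148 0.748 -0.538 0.224 1;0.04 -0.332 0.148 0.748 -0.538 0.224 1;0.04 -0.332 0.148 0.748 -0.538 0.224 1;0.04 -0.332 0.148 0.748 -0.538 0.224 1;0.04 -0.332 0.148 0.748 -0.538 0.224 1;0.04 -0.332 0.148 0.748 -0.538 0.224 1;0.04 -0.332 0.148 0.748 -0.538 0.224 1;0.04 -0.332 0.148 0.748 -0.538 0.224 1;0.04 -0.332 0.148 0.748 -0.538 0.224 1;0.04 -0.332 0.148 0.748 -0.538 0.224 1'
python3 - <<'E'
from h import *
f=imaging.grab_frame('wrist');np.savez('w1.npz',**f);cv2.imwrite('pics/w1.png',f['image'][:,:,::-1])
t=imaging.grab_frame('top');np.savez('t1.npz',**t)
b=bot.sense();print(b['clock'],b['tcp_pos'],b['tcp_rot'],b['joints'])
E
```

```text
clock: 2.2
tcp_pos: [0.3512, -0.3476, 0.4201]
tcp_rot: [-3.142, -0.001, 0.241]
force: [-0.2, -0.7, -0.4]
grip_width: 0.0876
grip_force: 0.0
clock: 3.2
tcp_pos: [0.6512, 0.0027, 0.3065]
tcp_rot: [-3.14, 0.524, 0.003]
force: [0.1, -0.5, -0.9]
grip_width: 0.0879
grip_force: 0.0
3.3 [0.65101499 0.00262048 0.30624078] [-3.14037037  0.52401697  0.00476757] [-0.01277344  0.68036289  1.47818005 -0.00756977  1.50702042  1.55609125]
```

View pics/w1.png

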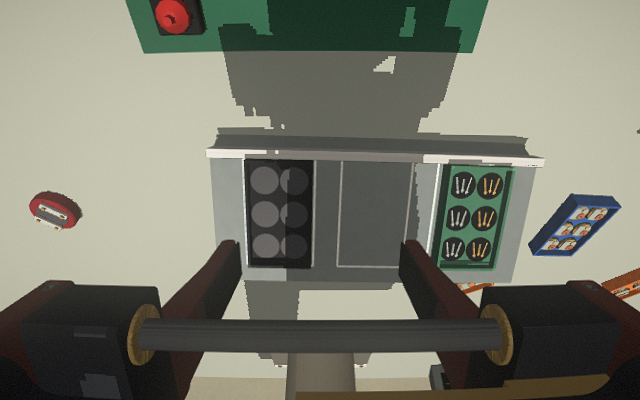

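Run:
```python
from h import *
f=dict(np.load('w1.npz'))
z=np.zeros((400,640),bool);z[170:262,348:398]=1
p=depthpts(f,z);c=p.mean(0);_,_,v=np.linalg.svd(p-c);n=v[2]*np.sign(v[2][2]);print('board',c,n,np.degrees(np.arcsin(n[0])), 'z pred surface x at that z', )
g=mask(f,'green',(425,150,520,275));r=depthpts(f,g);
n0=np.array([.5,0,.866])
print('off board', np.percentile((r-c)@n0,[5,50,95]))
P0=c
print('hands',rect(f,g,P0+n0*.018,n0))
b=mask(f,'black',(235,150,325,272));print('emptymask',rect(f,b,P0+n0*.018,n0))
im=cv2.cvtColor(f['image'],6)
for y in (185,215,245): print(y,im[y,236:252].tolist(),im[y,306:345].tolist(),im[y,404:420].tolist())
for x in (265,295,375): print(x,im[145:166,x].tolist(),im[258:276,x].tolist())
X=onplane(f,[(341,161),(412,161),(338,267),(408,267)],P0,n0);print(X)
X=onplane(f,[(245,159),(313,159)],P0+n0*.018,n0);print(X)
cv2.imwrite('pics/w1c.png',cv2.resize(cv2.cvtColor(f['image'],4)[125:290,200:360],None,fx=3.6,fy=3.6,interpolation=0))
```

```text
board [ 0.48863395 -0.04525184  0.05605091] [ 0.49842823 -0.01450053  0.86680969] 29.89606709238452 z pred surface x at that z
off board [0.00764107 0.00946734 0.01736649]
hands (array([ 0.4996, -0.128 ,  0.0705]), 95.9, 61.2, -1.34)
emptymask (array([0.5027, 0.0377, 0.0687]), 97.5, 55.6, -1.39)
185 [154, 154, 153, 155, 155, 152, 164, 232, 214, 45, 57, 48, 42, 39, 49, 76] [46, 40, 29, 25, 28, 24, 44, 95, 145, 138, 94, 79, 79, 80, 81, 83, 81, 81, 81, 79, 83, 80, 81, 79, 82, 80, 81, 82, 81, 81, 82, 83, 78, 92, 143, 138, 93, 82, 82] [83, 85, 82, 85, 82, 100, 152, 141, 92, 84, 86, 86, 81, 109, 151, 146]
215 [158, 158, 158, 158, 158, 159, 156, 152, 228, 217, 78, 56, 51, 34, 35, 69] [43, 38, 29, 22, 24, 30, 70, 143, 153, 100, 79, 82, 80, 81, 81, 81, 81, 79, 80, 84, 79, 80, 78, 82, 81, 78, 81, 80, 80, 81, 80, 76, 112, 146, 119, 84, 80, 81, 80] [84, 84, 110, 154, 127, 79, 81, 84, 83, 83, 84, 83, 79, 112, 151, 149]
245 [44, 40, 39, 79, 141, 159, 157, 157, 153, 202, 219, 126, 52, 49, 38, 31] [47, 34, 26, 28, 23, 60, 122, 149, 110, 79, 77, 78, 81, 80, 82, 82, 78, 82, 80, 81, 79, 78, 83, 79, 85,
[... 178 characters left out ...]
, 125, 126, 109, 34, 35, 39, 41, 52, 48, 51] [35, 30, 32, 29, 32, 33, 30, 45, 57, 71, 136, 159, 158, 155, 156, 157, 158, 157]
295 [74, 73, 77, 84, 89, 105, 125, 123, 122, 118, 122, 123, 121, 119, 98, 18, 26, 29, 29, 27, 29] [41, 33, 30, 31, 28, 26, 31, 30, 34, 29, 51, 75, 85, 81, 79, 79, 80, 79]
375 [77, 74, 74, 75, 74, 87, 86, 101, 123, 124, 122, 119, 119, 120, 123, 119, 105, 79, 80, 83, 83] [81, 79, 82, 80, 81, 82, 79, 92, 134, 122, 85, 81, 83, 84, 82, 81, 83, 82]
[[ 0.53211742 -0.01549756  0.03094498]
 [ 0.53240564 -0.07718399  0.03077857]
 [ 0.44420998 -0.01482618  0.08169985]
 [ 0.44406243 -0.08210921  0.08178505]]
[[0.54494142 0.06329166 0.04432513]
 [0.54493909 0.00830939 0.04432648]]
```

View pics/w1c.png

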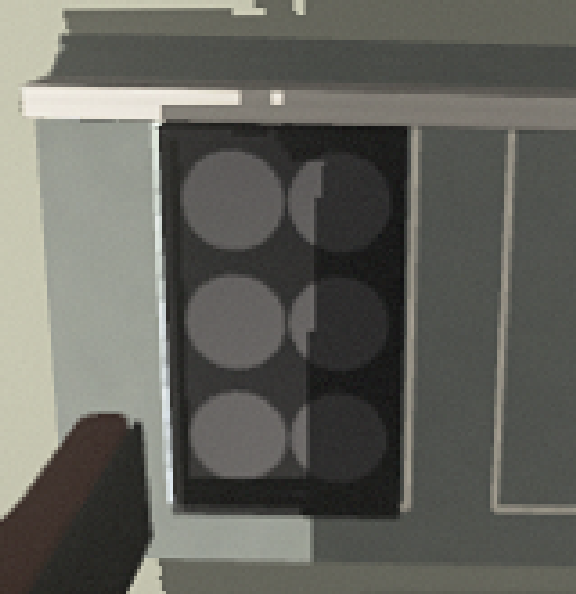

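```bash
cat >> h.py <<'E'
YAW=-1.6
def slope(h,dx=0,dy=0,left=True,yaw=None,base=None):
    """TCP pose with grasp point h above the surface at a place, offset dx down slope, dy left (m)"""
    S=Ro.from_euler('z',YAW if yaw is None else yaw,degrees=True)*Ro.from_euler('y',30,degrees=True)
    c=np.array([.4943,.0378,.054]) if base is None else np.array(base)
    g=c+S.apply([dx,dy-(0 if left else .085),h]); R=S*Ro.from_euler('x',180,degrees=True)
    return g-R.apply([0,0,.163]),R
def cur():
    b=bot.sense();return np.array(b['tcp_pos']),Ro.from_euler('xyz',b['tcp_rot'])
E
python3 - <<'E'
from h import *
s=cur();a=slope(.07);go(*a);go(*slope(.022),s=a); l=slope(.09);go(*l,s=slope(.022))
v=down(.49,.352,.24,0);go(*v,s=l)
E
```

```text
row [0.0096, 0.0003, 0.018, -0.019, -0.0641, 0.1276] mm 72 deg 1.8
row [0.0, 0.0, 0.0, 0.0, -0.0, 0.096] mm 48 deg 0.0
row [0.0, 0.0, 0.0, -0.0, 0.0, -0.136] mm 68 deg 0.0
row [-0.0047, 0.3333, -0.0174, -0.3716, -0.6279, -0.0854] mm 367 deg 30.0
```

```bash
python3 -m crank '0.01 0 0.018 -0.019 -0.064 0.128 0.85;0.01 0 0.018 -0.019 -0.064 0.128 0.85;0.01 0 0.018 -0.019 -0.064 0.128 0.85;0.01 0 0.018 -0.019 -0.064 0.128 0.85'
python3 - <<'E'
from h import *
s=cur();go(*slope(.07));go(*slope(.022))
E
```

```text
clock: 3.7
tcp_pos: [0.6096, 0.0309, 0.2578]
tcp_rot: [3.141, 0.523, -0.032]
force: [-0.2, 0.4, 0.7]
grip_width: 0.075
grip_force: 0.0
row [-0.001, -0.0001, -0.0021, 0.0038, -0.0074, 0.0024] mm 4 deg 0.2
row [-0.001, -0.0001, -0.0021, 0.0038, -0.0072, 0.0984] mm 49 deg 0.2
```

```bash
python3 -m crank '0 0 0 0 0 0.04 0.85;0 0 0 0 0 0.04 0.85;0 0 0 0 0 0.04 0.85'
python3 - <<'E'
from h import *
s=cur();go(*slope(.022))
E
```

```text
clock: 4.0
tcp_pos: [0.6002, 0.0312, 0.2409]
tcp_rot: [3.141, 0.523, -0.032]
force: [0.3, 0.9, 0.6]
grip_width: 0.0745
grip_force: 0.0
row [-0.0014, -0.0007, -0.0025, 0.0031, -0.0072, 0.0597] mm 30 deg 0.3
```

```bash
python3 -m crank '0 0 -0.002 0.003 -0.007 0 0.85;0 0 -0.002 0.003 -0.007 0.059 0.85;0 0 -0.002 0.003 -0.007 0.059 0.85;0 0 -0.002 0.003 -0.007 0.059 0.85'
python3 - <<'E'
from h import *
s=cur();go(*slope(.022));print(bot.sense()['torque'])
E
```

```text
clock: 4.4
tcp_pos: [0.5864, 0.0359, 0.2139]
tcp_rot: [-3.14, 0.524, -0.028]
force: [0.9, 0.5, -0.5]
grip_width: 0.0749
grip_force: 0.0
row [-0.0011, 0.0002, 0.0, 0.0003, 0.0014, -0.0009] mm 1 deg 0.1
[-0.00370091 -0.24520512 -0.01292159]
```

```bash
python3 -m crank '0 0 0 0 0 0 0.4;0 0 0 0 0 0 0.4;0 0 0 0 0 0 0.4'
python3 - <<'E'
from h import *
s=cur();go(*slope(.022));f=imaging.grab_frame('wrist');cv2.imwrite('pics/w2.png',f['image'][:,:,::-1]);print(bot.sense()['torque'])
E
```

```text
clock: 4.7
tcp_pos: [0.5862, 0.0358, 0.2138]
tcp_rot: [-3.14, 0.524, -0.028]
force: [-0.1, 0.7, 1.1]
grip_width: 0.056
grip_force: 30.0
row [-0.0011, -0.0, -0.0, 0.0006, 0.0012, -0.0013] mm 1 deg 0.1
[-0.05720688 -0.12551958  0.03677701]
```

View pics/w2.png

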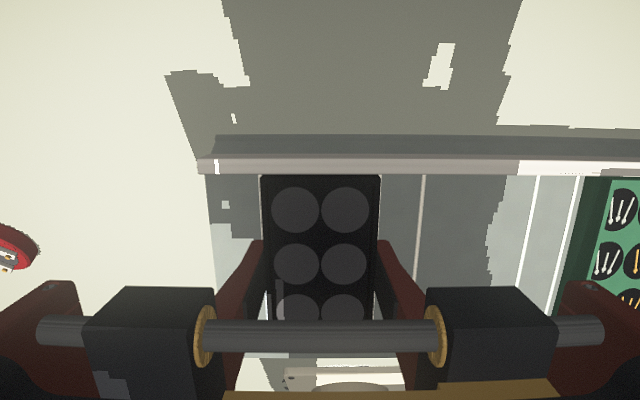

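```bash
python3 -m crank '0 0 0 0 0 -0.1 0.4;0 0 0 0 0 -0.16 0.4;0 0 0 0 0 -0.16 0.4'
python3 - <<'E'
from h import *
go(*down(.49,.350,.24,0))
E
```

```text
clock: 5.05
tcp_pos: [0.6287, 0.0346, 0.2866]
tcp_rot: [-3.139, 0.516, -0.028]
force: [1.2, 0.1, -0.7]
grip_width: 0.0556
grip_force: 30.0
row [-0.006, 0.3282, -0.0178, -0.3714, -0.6229, -0.0557] mm 364 deg 29.6
```

```bash
python3 -m crank '-0.006 0.328 -0.018 -0.371 -0.623 -0.056 0.4;-0.006 0.328 -0.018 -0.371 -0.623 -0.056 0.4;-0.006 0.328 -0.018 -0.371 -0.623 -0.056 0.4;-0.006 0.328 -0.018 -0.371 -0.623 -0.056 0.4;-0.006 0.328 -0.018 -0.371 -0.623 -0.056 0.4;-0.006 0.328 -0.018 -0.371 -0.623 -0.056 0.4;-0.006 0.328 -0.018 -0.371 -0.623 -0.056 0.4;-0.006 0.328 -0.018 -0.371 -0.623 -0.056 0.4;-0.006 0.328 -0.018 -0.371 -0.623 -0.056 0.4'
python3 - <<'E'
from h import *
f=imaging.grab_frame('wrist');np.savez('w3.npz',**f);cv2.imwrite('pics/w3.png',f['image'][:,:,::-1])
E
```

```text
clock: 5.95
tcp_pos: [0.4871, 0.3514, 0.3997]
tcp_rot: [3.141, 0.009, 0.004]
force: [-0.1, -0.9, -1.4]
grip_width: 0.0558
grip_force: 30.0
```

View pics/w3.png

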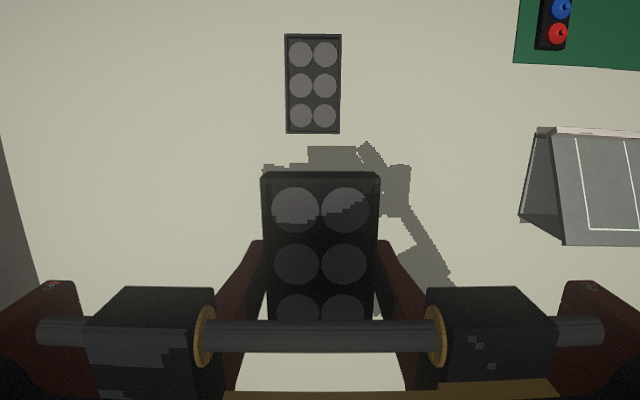

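Run:
```python
from h import *
f=dict(np.load('w3.npz'))
V=f['image'].max(2);m=np.zeros_like(V,bool);m[20:142,270:356]=V[20:142,270:356]<125
m=cv2.morphologyEx(m.astype(np.uint8),3,np.ones((9,9)))>0
n,lab,st,_=cv2.connectedComponentsWithStats(m.astype(np.uint8));m=lab==1+np.argmax(st[1:,4])
d=depthpts(f,m);print(np.percentile(d[:,2],[2,50,98]))
print('pile',rect(f,m,(0,0,.036)))
b=f['image'].max(2);print([b[162:182,x].tolist() for x in (300,)])
P,R=cur();tz=P[2]-.163-.022+.018
E=onplane(f,[(264,176),(378,176),(261,182)],(0,0,tz));print('held front edge in tool', R.inv().apply(E-P)*1000, 'z',tz)
```

```text
[0.02691441 0.02877915 0.03729048]
pile (array([0.5852, 0.359 , 0.036 ]), 96.0, 56.0, -0.2)
[[174, 98, 101, 103, 100, 104, 102, 103, 94, 56, 33, 38, 37, 39, 37, 35, 48, 50, 50, 51]]
held front edge in tool [[ 47.97382892 -27.69821913 166.48440186]
 [ 48.02469722  25.29641362 166.56296681]
 [ 45.11577923 -29.2442868  166.51086457]] z 0.23208665893994687
```

Run:
```python
from h import *
go(*down(.5852,.358,.088,-.2))
```

```text
row [0.001, 0.0064, 0.0038, 0.1982, -0.016, 0.2942] mm 178 deg 0.7
```

```bash
python3 -m crank '0.001 0.006 0.004 0.198 -0.016 0.1 0.4;0.001 0.006 0.004 0.198 -0.016 0.2 0.4;0.001 0.006 0.004 0.198 -0.016 0.294 0.4;0.001 0.006 0.004 0.198 -0.016 0.294 0.4;0.001 0.006 0.004 0.198 -0.016 0.294 0.4'
python3 - <<'E'
from h import *
f=imaging.grab_frame('wrist');np.savez('w4.npz',**f)
cv2.imwrite('pics/w4.png',cv2.resize(f['image'][100:300,200:440,::-1],None,fx=3,fy=3,interpolation=0))
go(*down(.5852,.358,.088,-.2))
E
```

```text
clock: 6.5
tcp_pos: [0.5855, 0.3542, 0.2447]
tcp_rot: [3.136, 0.01, -0.009]
force: [-0.5, -0.7, -1.4]
grip_width: 0.0555
grip_force: 30.0
row [0.0019, 0.0041, -0.0031, -0.0012, -0.0056, -0.0058] mm 4 deg 0.5
```

View pics/w4.png

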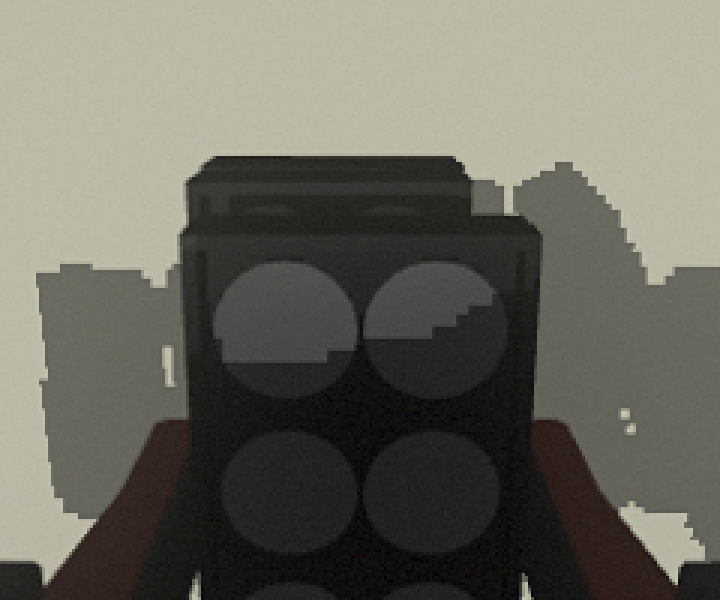

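Run:
```python
from h import *
f=dict(np.load('w4.npz'))
V=f['image'].max(2).astype(int)
for y in (162,165,168): print(y,V[y,256:270].tolist(),V[y,350:364].tolist())
for y in (180,185): print(y,V[y,254:266].tolist(),V[y,374:388].tolist())
for x in (300,330): print(x,V[148:185,x].tolist())
P,R=cur()
A=onplane(f,[(262.3,160.3),(356.8,160.3)],(0,0,.036));print('pile edge tool',(R.inv().apply(A-P)*1000).round(1))
tz=P[2]-.163-.022+.018
A=onplane(f,[(259.8,178.3),(380.5,178.3)],(0,0,tz));print('held edge tool',(R.inv().apply(A-P)*1000).round(1))
```

```text
162 [188, 188, 188, 186, 191, 157, 87, 55, 58, 60, 58, 56, 61, 59] [54, 52, 51, 53, 53, 52, 49, 88, 104, 107, 104, 107, 105, 106]
165 [188, 187, 187, 189, 193, 157, 83, 55, 59, 57, 52, 49, 49, 50] [41, 37, 41, 47, 51, 50, 46, 86, 104, 105, 105, 107, 107, 106]
168 [186, 187, 189, 187, 191, 171, 107, 53, 58, 61, 51, 44, 47, 44] [37, 36, 40, 38, 41, 36, 37, 80, 103, 104, 106, 106, 104, 106]
180 [187, 188, 188, 189, 193, 140, 71, 64, 67, 67, 65, 56] [47, 49, 46, 45, 50, 45, 62, 104, 103, 105, 105, 103, 104, 105]
185 [187, 187, 187, 189, 190, 150, 78, 50, 55, 53, 51, 45] [34, 46, 48, 45, 45, 43, 69, 104, 104, 102, 102, 106, 102, 103]
300 [186, 188, 191, 182, 55, 41, 43, 43, 49, 43, 41, 38, 47, 57, 55, 55, 49, 42, 39, 40, 42, 37, 40, 39, 35, 36, 36, 38, 32, 37, 44, 51, 48, 48, 49, 45, 49]
330 [186, 187, 190, 178, 53, 41, 43, 43, 46, 42, 44, 41, 47, 55, 53, 54, 50, 40, 38, 41, 43, 50, 47, 41, 35, 37, 34, 27, 31, 34, 44, 46, 46, 44, 47, 45, 44]
pile edge tool [[ 48.4 -32.3 211.7]
 [ 48.3  23.  211.9]]
held edge tool [[ 47.4 -25.9 166.6]
 [ 47.3  28.8 166.8]]
```

```bash
python3 -m crank '0.002 0.004 0 0 -0.011 0 0.4;0.002 0.004 0 0 -0.011 0.02 0.4;0.002 0.004 0 0 -0.011 0.036 0.4;0.002 0.004 0 0 -0.011 0.036 0.4'
python3 - <<'E'
from h import *
f=imaging.grab_frame('wrist');np.savez('w5.npz',**f)
V=f['image'].max(2).astype(int)
P,R=cur();print(P,R.as_euler('xyz'))
for y in (168,171,174): print(y,V[y,250:275].tolist(),V[y,360:390].tolist())
for y in (182,186): print(y,V[y,250:275].tolist(),V[y,360:390].tolist())
print(V[150:190,300].tolist())
E
python3 -m crank '0 0 0 0 0 0.006 0.4;0 0 0 0 0 0.006 0.4'
```

```text
clock: 6.95
tcp_pos: [0.5855, 0.3635, 0.2342]
tcp_rot: [-3.137, -0.006, -0.005]
force: [-0.1, 0.0, -0.8]
grip_width: 0.0555
grip_force: 30.0
[0.58570164 0.36366135 0.23449535] [-3.13721804 -0.00666383 -0.00531966]
168 [186, 185, 186, 185, 184, 187, 186, 186, 184, 186, 183, 187, 184, 185, 186, 184, 186, 184, 184, 189, 184, 185, 185, 186, 187] [43, 39, 42, 41, 39, 41, 40, 45, 41, 42, 38, 42, 42, 43, 41, 42, 43, 37, 47, 171, 188, 186, 186, 185, 191, 93, 95, 99, 102, 105]
171 [184, 187, 185, 187, 185, 185, 186, 185, 187, 187, 187, 185, 186, 187, 190, 181, 173, 127, 91, 87, 90, 90, 86, 88, 118] [42, 44, 44, 40, 40, 40, 37, 42, 41, 41, 42, 40, 41, 40, 45, 41, 56, 51, 55, 61, 101, 99, 98, 98, 100, 101, 103, 104, 104, 105]
174 [184, 185, 188, 187, 187, 186, 186, 185, 187, 186, 190, 183, 179, 129, 61, 38, 45, 45, 47, 47, 46, 47, 47, 43, 50] [39, 37, 44, 38, 38, 40, 39, 38, 42, 38, 39, 39, 38, 37, 40, 41, 45, 45, 45, 61, 106, 103, 106, 103, 103, 102, 104, 106, 105, 104]
182 [187, 186, 185, 186, 185, 186, 186, 186, 189, 153, 86, 56, 60, 65, 64, 58, 51, 52, 56, 53, 53, 54, 55, 53, 52] [45, 47, 43, 46, 45, 43, 46, 46, 47, 45, 45, 47, 48, 47, 48, 47, 46, 45, 47, 40, 56, 104, 107, 103, 101, 101, 100, 102, 104, 105]
186 [185, 186, 184, 184, 185, 184, 186, 185, 189, 155, 83, 48, 55, 52, 51, 44, 42, 41, 39, 52, 51, 53, 50, 52, 50] [45, 41, 37, 44, 42, 44, 44, 43, 46, 42, 41, 42, 36, 37, 37, 46, 45, 45, 41, 38, 124, 103, 102, 104, 103, 101, 102, 102, 100, 104]
[186, 186, 187, 186, 186, 186, 187, 185, 180, 130, 36, 44, 44, 49, 55, 43, 42, 41, 41, 45, 44, 42, 44, 40, 38, 42, 43, 37, 46, 52, 50, 50, 46, 48, 47, 48, 48, 54, 77, 82]
clock: 7.2
tcp_pos: [0.5861, 0.3637, 0.2314]
tcp_rot: [-3.137, -0.007, -0.006]
force: [0.0, -0.5, -0.7]
grip_width: 0.0559
grip_force: 30.0
```

Run:
```python
from h import *
f=imaging.grab_frame('wrist');np.savez('w6.npz',**f)
P,R=cur();print(P,R.as_euler('xyz'),bot.sense()['force'])
V=f['image'].max(2).astype(int)
for y in range(160,192,3): 
    r=V[y,230:410]; k=np.nonzero(r<75)[0]; print(y,230+k.min() if len(k) else None,230+k.max() if len(k) else None, V[y,255:270].tolist(),V[y,372:388].tolist())
print(V[150:190,300].tolist());print(V[150:190,340].tolist())
```

```text
[0.58612444 0.36366303 0.23145964] [-3.13700399 -0.006979   -0.00565051] [-0.40932041  0.3988967  -0.2190787 ]
160 None None [188, 184, 187, 184, 187, 187, 185, 186, 186, 185, 186, 185, 185, 185, 185] [187, 185, 184, 184, 186, 186, 185, 186, 185, 185, 182, 184, 184, 188, 185, 186]
163 286 371 [188, 186, 185, 186, 184, 188, 184, 186, 186, 184, 184, 185, 183, 186, 186] [87, 176, 178, 187, 186, 186, 185, 186, 187, 187, 185, 186, 184, 186, 185, 185]
166 284 375 [186, 187, 184, 185, 186, 186, 186, 186, 186, 185, 185, 184, 186, 187, 185] [47, 46, 45, 40, 153, 189, 187, 185, 184, 185, 184, 186, 183, 185, 186, 185]
169 281 378 [185, 186, 186, 184, 187, 186, 183, 187, 185, 186, 186, 187, 190, 185, 189] [44, 44, 42, 44, 36, 35, 48, 174, 191, 188, 187, 175, 177, 178, 177, 179]
172 266 380 [184, 186, 185, 184, 184, 185, 186, 188, 188, 188, 131, 61, 36, 41, 42] [44, 41, 43, 54, 53, 52, 53, 49, 43, 179, 184, 103, 104, 103, 105, 107]
175 263 380 [186, 187, 185, 186, 186, 183, 154, 85, 39, 40, 48, 46, 47, 45, 44] [39, 40, 42, 41, 43, 40, 49, 48, 57, 105, 106, 104, 103, 102, 102, 102]
178 260 380 [18
[... 381 characters left out ...]
8, 49, 46, 44, 70, 102, 104, 101, 105, 103, 103, 103]
187 261 379 [186, 185, 186, 187, 167, 101, 48, 53, 52, 52, 48, 40, 41, 43, 48] [40, 35, 36, 47, 45, 44, 47, 38, 148, 198, 107, 101, 104, 101, 102, 104]
190 261 379 [185, 186, 184, 187, 175, 107, 44, 50, 54, 52, 46, 44, 43, 44, 43] [39, 33, 35, 44, 45, 42, 46, 39, 82, 99, 102, 100, 100, 102, 100, 103]
[187, 188, 185, 185, 184, 185, 183, 186, 186, 187, 173, 91, 42, 43, 44, 48, 51, 44, 45, 46, 44, 44, 44, 41, 43, 43, 40, 42, 48, 55, 49, 51, 50, 48, 47, 47, 45, 54, 79, 82]
[186, 184, 186, 186, 185, 186, 186, 186, 185, 187, 181, 128, 35, 46, 39, 43, 48, 42, 41, 45, 39, 41, 39, 38, 41, 39, 40, 44, 43, 52, 47, 49, 46, 48, 45, 47, 38, 49, 82, 79]
```

```bash
python3 - <<'E'
from h import *
f=dict(np.load('w6.npz'));P,R=cur()
V=f['image'].max(2).astype(int)
for y in (162,164,166,168,170): print(y,V[y,276:292].tolist(),V[y,366:382].tolist())
def T(px,z): return (R.inv().apply(onplane(f,px,(0,0,z))-P)*1000).round(1).tolist()
print('held rim',T([(259,179),(380.6,179)],.065))
print('held bottom edge',T([(264,172.),(379.5,172)],.047))
print('pile bottom',T([(286.5,161),(370,161)],0),'rim-ish',T([(280.5,169.5),(378.3,169.5)],.036))
E
python3 - <<'E'
import cv2
a=cv2.imread('pics/w4.png')
E
```

```text
162 [185, 188, 185, 184, 186, 188, 186, 188, 185, 178, 105, 44, 42, 44, 45, 43] [35, 33, 34, 34, 31, 85, 176, 189, 188, 187, 184, 184, 185, 186, 184, 187]
164 [184, 185, 186, 184, 185, 188, 136, 97, 67, 41, 45, 49, 49, 51, 49, 49] [46, 46, 47, 46, 44, 40, 37, 33, 84, 176, 186, 186, 186, 185, 186, 185]
166 [184, 186, 185, 185, 188, 192, 136, 75, 54, 54, 50, 53, 50, 49, 50, 48] [46, 47, 43, 41, 45, 45, 47, 46, 45, 40, 153, 189, 187, 185, 184, 185]
168 [186, 184, 185, 187, 179, 148, 83, 44, 44, 46, 46, 45, 42, 44, 47, 46] [42, 42, 45, 40, 45, 43, 43, 43, 43, 40, 52, 131, 174, 190, 186, 186]
170 [180, 181, 184, 148, 80, 35, 46, 46, 45, 47, 48, 46, 43, 49, 43, 43] [41, 41, 42, 43, 43, 42, 43, 47, 45, 43, 44, 41, 35, 50, 174, 188]
held rim [[47.0, -28.4, 166.9], [47.1, 28.1, 166.7]]
held bottom edge [[46.8, -29.1, 184.9], [46.9, 30.8, 184.7]]
pile bottom [[45.1, -22.1, 231.9], [45.1, 33.0, 231.6]] rim-ish [[46.1, -21.8, 195.9], [46.1, 32.1, 195.6]]
```

```bash
python3 -m crank '-0.002 -0.004 0 0 0.01 0 0.4;-0.002 -0.004 0 0 0.01 0 0.4;-0.002 -0.004 0 0 0.01 0.006 0.4;-0.002 -0.004 0 0 0.01 0.006 0.4;-0.002 -0.004 0 0 0.01 0.006 0.4'
python3 - <<'E'
from h import *
f=imaging.grab_frame('wrist');np.savez('w7.npz',**f);P,R=cur();print(P,R.as_euler('xyz'))
V=f['image'].max(2).astype(int)
for y in range(160,182,2):
    r=V[y,230:410]; k=np.nonzero(r<80)[0]; print(y,230+k.min() if len(k) else None,230+k.max() if len(k) else None)
print(V[155:190,310].tolist())
E
```

```text
clock: 7.75
tcp_pos: [0.5861, 0.3586, 0.2282]
tcp_rot: [-3.14, -0.0, -0.006]
force: [0.2, 0.4, -0.6]
grip_width: 0.0562
grip_force: 30.0
[0.58615161 0.35865919 0.22825753] [-3.14022177e+00 -5.35496923e-04 -5.76709189e-03]
160 278 331
162 275 365
164 274 367
166 273 367
168 270 369
170 269 370
172 266 373
174 264 377
176 262 378
178 260 380
180 260 380
[186, 186, 188, 188, 173, 50, 37, 44, 41, 45, 44, 40, 44, 42, 40, 41, 41, 38, 42, 39, 37, 38, 38, 45, 51, 49, 49, 43, 50, 50, 44, 42, 45, 41, 43]
```

```bash
python3 -m crank '0 0 0 0 0 0.008 0.4;0 0 0 0 0 0.014 0.4;0 0 0 0 0 0.014 0.4;0 0 0 0 0 0.014 0.4'; python3 -m crank '0 0 0 0 0 0.002 0.4;0 0 0 0 0 0.002 0.4'
```

```text
clock: 8.2
tcp_pos: [0.5861, 0.3586, 0.2211]
tcp_rot: [-3.14, -0.0, -0.006]
force: [-0.5, 0.5, -0.8]
grip_width: 0.0558
grip_force: 30.0
clock: 8.4
tcp_pos: [0.5862, 0.3586, 0.2203]
tcp_rot: [-3.14, -0.001, -0.006]
force: [-0.8, 0.9, -1.4]
grip_width: 0.0559
grip_force: 30.0
```

```bash
for i in 1 2; do python3 -m crank '0 0 0 0 0 0.002 0.4;0 0 0 0 0 0.002 0.4' | grep -E "pos|force"; done
python3 - <<'E'
from h import *
print(bot.sense()['force'],bot.sense()['torque'])
f=imaging.grab_frame('wrist');V=f['image'].max(2).astype(int);print(V[155:190,310].tolist())
for y in range(160,182,2):
    r=V[y,230:410]; k=np.nonzero(r<80)[0]; print(y,230+k.min() if len(k) else None,230+k.max() if len(k) else None)
E
```

```text
tcp_pos: [0.5862, 0.3587, 0.2202]
force: [-2.2, 0.3, 5.2]
grip_force: 30.0
tcp_pos: [0.5862, 0.3587, 0.2201]
force: [-5.5, -2.7, 11.9]
grip_force: 30.0
[-5.47337465 -2.65056841 11.90563809] [-0.49512252  0.82435225 -0.01935656]
[188, 188, 188, 186, 189, 187, 176, 89, 39, 45, 45, 45, 53, 41, 45, 46, 42, 41, 43, 43, 42, 39, 43, 45, 53, 52, 48, 51, 48, 50, 49, 48, 49, 47, 44]
160 None None
162 277 287
164 274 365
166 272 368
168 272 369
170 270 370
172 266 373
174 264 377
176 262 378
178 260 380
180 260 380
```

```bash
python3 -m crank '0 0 0 0 0 -0.003 0.4;0 0 0 0 0 -0.003 0.55;0 0 0 0 0 -0.003 0.8;0 0 0 0 0 -0.003 0.8;0 0 0 0 0 -0.003 0.8'; python3 -m crank '0 0 0 0 0 -0.04 0.8;0 0 0 0 0 -0.14 0.8;0 0 0 0 0 -0.14 0.8;0 0 0 0 0 -0.14 0.8'
python3 - <<'E'
from h import *
f=imaging.grab_frame('wrist')
V=f['image'].max(2);cv2.imwrite('pics/w8.png',f['image'][:,:,::-1])
m=np.zeros_like(V,bool);m[60:330,240:400]=V[60:330,240:400]<90
print(np.percentile(depthpts(f,m)[:,2],[10,50,90,97]))
n=cur();a=down(.53,.05,.24,0);a=go(*a);go(*down(.41,-.31,.24,0),s=a)
E
```

```text
clock: 9.35
tcp_pos: [0.5861, 0.3586, 0.2196]
tcp_rot: [-3.14, -0.0, -0.006]
force: [0.6, 0.1, -0.9]
grip_width: 0.07
grip_force: 0.0
clock: 9.75
tcp_pos: [0.5865, 0.3587, 0.2913]
tcp_rot: [-3.139, -0.003, -0.006]
force: [-0.1, 0.1, 0.3]
grip_width: 0.0705
grip_force: 0.0
[0.00056008 0.04683464 0.14858337 0.20486399]
row [-0.0009, -0.0004, -0.0037, -0.1082, 0.6172, -0.2274] mm 333 deg 0.3
row [0.0, 0.0, 0.0, -0.24, 0.72, 0.0] mm 379 deg 0.0
```

View pics/w8.png

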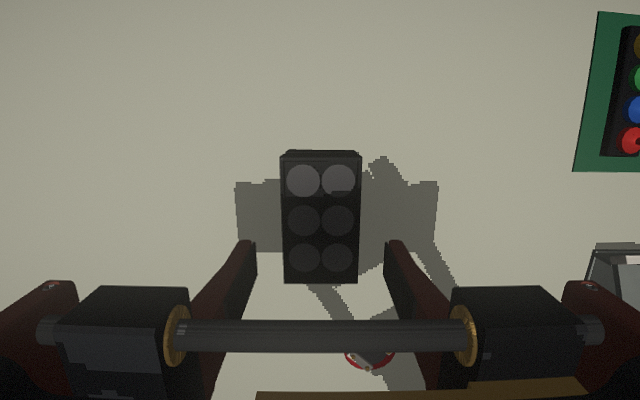

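```bash
python3 -m crank '0 0 0 -0.02 0.05 -0.1 0.8;0 0 -0.004 -0.108 0.617 -0.227 0.85;0 0 -0.004 -0.108 0.617 -0.227 0.85;0 0 -0.004 -0.108 0.617 -0.227 0.85;0 0 -0.004 -0.108 0.617 -0.227 0.85;0 0 -0.004 -0.108 0.617 -0.227 0.85;0 0 -0.004 -0.108 0.617 -0.227 0.85;0 0 -0.004 -0.108 0.617 -0.227 0.85' | head -2
python3 -m crank '0 0 0 -0.24 0.72 0 0.85;0 0 0 -0.24 0.72 0 0.85;0 0 0 -0.24 0.72 0 0.85;0 0 0 -0.24 0.72 0 0.85;0 0 0 -0.24 0.72 0 0.85;0 0 0 -0.24 0.72 0 0.85;0 0 0 -0.24 0.72 0 0.85;0 0 0 -0.24 0.72 0 0.85;0 0 0 -0.24 0.72 0 0.85;0 0 0 -0.24 0.72 0 0.85'
python3 - <<'E'
from h import *
f=imaging.grab_frame('wrist');np.savez('w9.npz',**f);cv2.imwrite('pics/w9.png',f['image'][:,:,::-1])
px=proj(f,[[.4167,-.3038,.018],[.5638,-.3346,.018]]);print(px)
m=mask(f,'blue',(230,60,420,300));print(rect(f,m,(0,0,.018)),m.sum())
g=imaging.grab_frame('top');np.savez('t9.npz',**g)
print('top-based pts',proj(g,[[.4167,-.3038,.018]]))
E
```

```text
clock: 10.6
tcp_pos: [0.5293, 0.046, 0.4027]
clock: 11.6
tcp_pos: [0.4104, -0.3096, 0.4009]
tcp_rot: [-3.138, 0.001, -0.001]
force: [-0.2, -0.4, 0.1]
grip_width: 0.0746
grip_force: 0.0
[[315.89258009 173.5625182 ]
 [345.30695483  32.91610082]]
(array([ 0.3916, -0.3041,  0.018 ]), 54.0, 48.2, 88.59) 704
top-based pts [[387.01651716 234.42463848]]
```

View pics/w9.png

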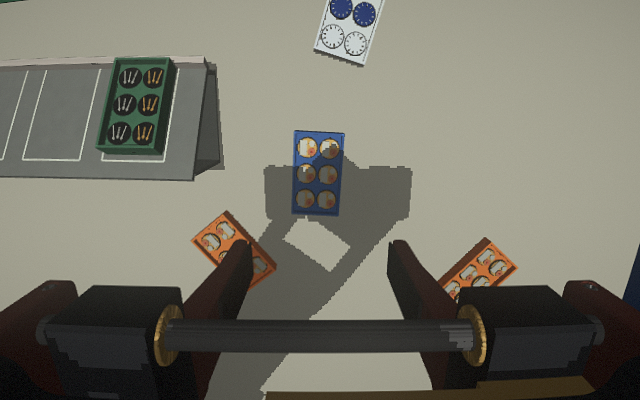

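```bash
cat >> h.py <<'E'
def hullmask(m):
    v,u=np.nonzero(m);h=cv2.convexHull(np.int32(np.c_[u,v]));o=np.zeros(m.shape,np.uint8);cv2.fillConvexPoly(o,h,1);return o>0
def hsv(f): return np.moveaxis(cv2.cvtColor(f['image'],cv2.COLOR_RGB2HSV).astype(int),2,0)
E
python3 - <<'E'
from h import *
f=dict(np.load('w9.npz'));H,S,V=hsv(f)
m=(H>98)&(H<130)&(S>120);w=np.zeros_like(m);w[120:230,270:365]=1
m=cv2.morphologyEx((m&w).astype(np.uint8),2,np.ones((2,2)))>0
r=rect(f,hullmask(m),(0,0,.018));print(r)
c=r[0]
b=rect(f,hullmask(m),(0,0,.009));print(b)
for yaw in (r[3],):
    a=go(*down(c[0],c[1],.075,yaw)); go(*down(c[0],c[1],.022,yaw),s=a)
E
```

```text
(array([ 0.4437, -0.3072,  0.018 ]), 56.2, 39.0, 89.86)
(array([ 0.4426, -0.3071,  0.009 ]), 57.6, 40.0, 89.86)
row [-0.0017, -0.0011, -0.9975, 0.066, -0.0019, 0.3268] mm 167 deg 89.8
row [0.0, 0.0, 0.0, 0.0, -0.0, 0.106] mm 53 deg 0.0
```

Run:
```python
from h import *
f=dict(np.load('w9.npz'));I=f['image'].astype(int)
m=(I[...,2]-I[...,0])>25;w=np.zeros_like(m);w[120:230,270:365]=1
m=cv2.morphologyEx((m&w).astype(np.uint8),2,np.ones((2,2)))>0
v,u=np.nonzero(m);print(u.min(),u.max(),v.min(),v.max(), I[205:220,318].tolist())
r=rect(f,hullmask(m),(0,0,.018));print(r);c=r[0]
a=go(*down(c[0],c[1],.075,r[3])); go(*down(c[0],c[1],.022,r[3]),s=a)
```

```text
293 345 132 216 [[58, 64, 74], [43, 55, 77], [42, 55, 77], [43, 55, 77], [45, 58, 78], [41, 54, 73], [42, 51, 67], [36, 43, 54], [39, 49, 65], [44, 56, 77], [68, 73, 77], [96, 95, 86], [93, 92, 83], [94, 92, 84], [92, 91, 84]]
(array([ 0.4146, -0.3058,  0.018 ]), 97.0, 56.8, -3.15)
row [-0.0018, 0.0005, 0.036, 0.0078, -0.0048, 0.3269] mm 163 deg 3.2
row [0.0, 0.0, 0.0, 0.0, -0.0, 0.106] mm 53 deg 0.0
```

```bash
python3 -m crank '0 0 0.036 0.008 -0.005 0.1 0.85;0 0 0.036 0.008 -0.005 0.2 0.85;0 0 0.036 0.008 -0.005 0.327 0.85;0 0 0.036 0.008 -0.005 0.327 0.85;0 0 0.036 0.008 -0.005 0.327 0.85;0 0 0.036 0.008 -0.005 0.327 0.85;0 0 0.036 0.008 -0.005 0.327 0.85'
python3 - <<'E'
from h import *
f=imaging.grab_frame('wrist');np.savez('w10.npz',**f);I=f['image'].astype(int)
m=(I[...,2]-I[...,0])>25;w=np.zeros_like(m);w[100:330,200:440]=1
m=cv2.morphologyEx((m&w).astype(np.uint8),2,np.ones((2,2)))>0
v,u=np.nonzero(m);print(u.min(),u.max(),v.min(),v.max())
print(rect(f,hullmask(m),(0,0,.018)))
go(*down(.4146,-.3058,.022,-3.15))
for y in range(140,300,20):
    k=np.nonzero(m[y])[0]
    if len(k): print(y,(k.min(),k.max()),(onplane(f,[(k.min()-.5,y),(k.max()+.5,y)],(0,0,.018))[:,1].mean()).round(4),(onplane(f,[(320,y)],(0,0,.018))[0,0]).round(4))
E
```

```text
clock: 12.4
tcp_pos: [0.4156, -0.3075, 0.2411]
tcp_rot: [3.141, -0.004, -0.056]
force: [-0.9, -0.4, -0.1]
grip_width: 0.0745
grip_force: 0.0
272 360 162 295
(array([ 0.4145, -0.3051,  0.018 ]), 96.1, 56.7, -3.13)
row [0.0005, -0.0025, -0.0005, -0.0023, -0.0035, 0.112] mm 56 deg 0.2
180 (np.int64(273), np.int64(359)) -0.3072 0.4506
200 (np.int64(274), np.int64(358)) -0.3064 0.4373
220 (np.int64(275), np.int64(358)) -0.3059 0.4235
240 (np.int64(276), np.int64(357)) -0.305 0.4092
260 (np.int64(277), np.int64(356)) -0.3042 0.3942
280 (np.int64(278), np.int64(355)) -0.3032 0.3786
```

```bash
python3 -m crank '0 -0.002 0 -0.002 -0.004 0.08 0.85;0 -0.002 0 -0.002 -0.004 0.107 0.85;0 -0.002 0 -0.002 -0.004 0.107 0.85;0 -0.002 0 -0.002 -0.004 0.107 0.85;0 -0.002 0 -0.002 -0.004 0.107 0.4;0 -0.002 0 -0.002 -0.004 0.107 0.4;0 -0.002 0 -0.002 -0.004 0.107 0.4'
python3 - <<'E'
from h import *
print(bot.sense()['torque'],bot.sense()['force']);go(*down(.4145,-.3051,.022,-3.15))
E
python3 -m crank '0 0 0 0 0 -0.1 0.4;0 0 0 0 0 -0.2 0.4;0 0 0 0 0 -0.3 0.4;0 0 0 0 0 -0.3 0.4;0 0 0 0 0 -0.3 0.4'
python3 - <<'E'
from h import *
a=slope(.12);go(*a)
E
```

```text
clock: 13.15
tcp_pos: [0.4139, -0.3052, 0.1861]
tcp_rot: [-3.141, 0.001, -0.056]
force: [-0.6, -0.7, 6.5]
grip_width: 0.0558
grip_force: 30.0
[-0.07604303  0.04266705 -0.01290146] [-0.61543176 -0.65893745  6.47211039]
row [-0.0004, 0.0009, -0.0007, 0.0011, -0.0003, 0.0022] mm 1 deg 0.1
clock: 13.65
tcp_pos: [0.414, -0.3052, 0.3365]
tcp_rot: [3.141, 0.0, -0.056]
force: [-0.5, 0.5, -2.7]
grip_width: 0.0557
grip_force: 30.0
row [-0.0046, -0.3332, -0.0175, 0.4047, -0.7019, 0.0746] mm 407 deg 30.0
```

```bash
python3 -m crank '-0.005 -0.333 -0.018 0.405 -0.702 0.075 0.4;-0.005 -0.333 -0.018 0.405 -0.702 0.075 0.4;-0.005 -0.333 -0.018 0.405 -0.702 0.075 0.4;-0.005 -0.333 -0.018 0.405 -0.702 0.075 0.4;-0.005 -0.333 -0.018 0.405 -0.702 0.075 0.4;-0.005 -0.333 -0.018 0.405 -0.702 0.075 0.4;-0.005 -0.333 -0.018 0.405 -0.702 0.075 0.4;-0.005 -0.333 -0.018 0.405 -0.702 0.075 0.4;-0.005 -0.333 -0.018 0.405 -0.702 0.075 0.4;-0.005 -0.333 -0.018 0.405 -0.702 0.075 0.4'
python3 - <<'E'
from h import *
go(*slope(.05,-.006,.0006))
E
```

```text
clock: 14.65
tcp_pos: [0.6354, 0.0353, 0.295]
tcp_rot: [-3.141, 0.529, -0.024]
force: [-0.1, 1.4, -1.8]
grip_width: 0.0556
grip_force: 30.0
row [0.0007, 0.0037, 0.0023, -0.0147, 0.0015, 0.1326] mm 67 deg 0.4
```

```bash
python3 -m crank '0 0 0 -0.012 -0.001 0.07 0.4;0 0 0 -0.012 -0.001 0.14 0.4;0 0 0 -0.012 -0.001 0.14 0.4;0 0 0 -0.012 -0.001 0.14 0.4'
python3 - <<'E'
from h import *
go(*slope(.05,-.006,.0006))
f=imaging.grab_frame('wrist');np.savez('w11.npz',**f);V=f['image'].max(2).astype(int);P,R=cur()
for y in (165,175,185,195,205,215): print(y,V[y,225:275].tolist(),'\n   ',V[y,365:440].tolist())
print(V[130:200,320].tolist())
E
```

```text
clock: 15.05
tcp_pos: [0.5952, 0.0344, 0.24]
tcp_rot: [-3.141, 0.528, -0.028]
force: [1.4, 0.8, -1.5]
grip_width: 0.0555
grip_force: 30.0
row [-0.0006, 0.0027, 0.0, -0.0008, -0.0025, -0.0029] mm 2 deg 0.2
165 [103, 98, 101, 101, 102, 97, 100, 101, 99, 98, 96, 124, 170, 165, 167, 167, 167, 168, 145, 92, 93, 95, 94, 96, 96, 97, 96, 99, 95, 96, 96, 95, 97, 95, 93, 94, 96, 95, 101, 150, 168, 160, 116, 95, 97, 94, 96, 94, 95, 95] 
    [92, 92, 88, 147, 169, 170, 113, 93, 93, 93, 94, 92, 93, 92, 91, 89, 91, 92, 93, 90, 93, 92, 92, 91, 89, 96, 93, 89, 90, 93, 92, 89, 92, 91, 88, 90, 91, 90, 91, 90, 91, 112, 171, 170, 150, 89, 90, 91, 91, 90, 90, 92, 91, 91, 92, 89, 90, 87, 93, 92, 91, 93, 91, 92, 93, 95, 93, 92, 96, 92, 95, 93, 93, 92, 92]
175 [101, 102, 101, 102, 100, 99, 103, 98, 99, 95, 95, 94, 92, 93, 94, 95, 96, 95, 96, 96, 95, 97, 96, 97, 93, 96, 96, 94, 94, 95, 95, 94, 96, 93, 93, 103, 107, 108, 106, 106, 107, 105, 104, 106, 104, 104, 105, 102, 104, 102] 
    [100, 102, 103, 102, 101, 103, 101, 102, 106, 104, 100, 102, 106, 106, 101, 91, 91, 91, 91, 90, 87, 92, 90, 89, 91, 90, 90, 91
[... 2046 characters left out ...]
168, 125, 101, 102, 106, 106, 80, 63, 71, 101, 108, 107, 91, 60] 
    [64, 82, 101, 102, 105, 64, 57, 66, 98, 102, 100, 101, 100, 88, 91, 90, 86, 91, 91, 91, 89, 92, 92, 93, 92, 90, 90, 90, 90, 89, 89, 90, 90, 89, 92, 88, 89, 97, 169, 166, 152, 87, 93, 90, 90, 92, 90, 90, 92, 86, 91, 89, 91, 91, 94, 92, 89, 91, 90, 94, 92, 92, 93, 92, 92, 94, 89, 92, 93, 93, 92, 94, 93, 92, 91]
[82, 83, 84, 82, 82, 79, 83, 94, 96, 103, 131, 139, 141, 142, 140, 136, 137, 138, 140, 139, 138, 138, 137, 114, 82, 93, 95, 91, 91, 95, 94, 91, 91, 93, 92, 92, 93, 82, 70, 73, 76, 73, 73, 77, 91, 101, 102, 104, 103, 102, 102, 107, 105, 103, 103, 103, 100, 102, 102, 104, 103, 103, 103, 100, 102, 103, 103, 99, 104, 104]
```

```bash
cat >> h.py <<'E'
def toolpts(f,px,h,P,R):
    """points on plane h mm above held reference: plane perpendicular to tool z at tool-z = zt (m)"""
    n=R.apply([0,0,1]);return (R.inv().apply(onplane(f,px,P+n*h,n)-P)*1000).round(1)
E
python3 - <<'E'
from h import *
f=dict(np.load('w11.npz'));P,R=cur()
# surface at tool z = .163+.050 (slope) ; held rim at .163+.0231-.018
print('outline',toolpts(f,[(265.4,165),(369.3,165),(407.6,165)],.163+.0515,P,R))
print('held',toolpts(f,[(259.5,175),(379.7,175)],.163+.0051,P,R))
print('ledge foot row153.5', toolpts(f,[(320,153.5)],.2145,P,R), 'held front bottom 167', toolpts(f,[(320,167)],.163+.0231,P,R),'held rim front 174',toolpts(f,[(320,174)],.1681,P,R))
S=Ro.from_euler('z',YAW,degrees=True)*Ro.from_euler('y',30,degrees=True)
z=np.zeros((400,640),bool);z[158:220,385:400]=1
q=depthpts(f,z); c=q.mean(0);print('surf pt',c,(S.inv().apply(c-[.4943,.0378,.054])*1000).round(1))
E
```

```text
outline [[ 44.8 -32.6 214.5]
 [ 44.7  29.9 214.5]
 [ 44.8  53.1 214.5]]
held [[ 48.2 -27.7 168.1]
 [ 48.1  27.7 168.1]]
ledge foot row153.5 [[5.160e+01 2.000e-01 2.145e+02]] held front bottom 167 [[ 48.6   0.2 186.1]] held rim front 174 [[ 48.6   0.2 168.1]]
surf pt [ 0.51473506 -0.00703821  0.04161177] [ 25.  -44.3   0.1]
```

```bash
python3 -m crank '0 0.0027 0 -0.001 -0.0026 0.02 0.4;0 0.0027 0 -0.001 -0.0026 0.044 0.4;0 0.0027 0 -0.001 -0.0026 0.044 0.4;0 0.0027 0 -0.001 -0.0026 0.044 0.4'
python3 - <<'E'
from h import *
go(*slope(.0231,-.006,.0006))
E
python3 -m crank '0 0 0 0 0 0.003 0.4;0 0 0 0 0 0.003 0.4'
python3 - <<'E'
from h import *
go(*slope(.0231,-.006,.0006));b=bot.sense();print(cur()[1].inv().apply(b['force']),b['torque'])
E
```

```text
clock: 15.5
tcp_pos: [0.584, 0.0373, 0.2213]
tcp_rot: [-3.14, 0.522, -0.026]
force: [0.4, -0.5, -2.2]
grip_width: 0.0561
grip_force: 30.0
row [-0.0003, -0.001, 0.0009, 0.0, 0.0027, 0.0072] mm 4 deg 0.1
clock: 15.7
tcp_pos: [0.5835, 0.0373, 0.2202]
tcp_rot: [-3.14, 0.521, -0.026]
force: [0.4, -0.9, -2.1]
grip_width: 0.0554
grip_force: 30.0
row [-0.0004, -0.0016, 0.001, -0.0002, 0.0028, 0.0049] mm 3 deg 0.2
[1.47097126 0.86436843 1.62961214] [-0.02117297 -0.38466258  0.03727668]
```

```bash
python3 -m crank '0 -0.001 0.001 0 0.0028 0 0.4;0 -0.001 0.001 0 0.0028 0.002 0.4;0 -0.001 0.001 0 0.0028 0.004 0.4;0 -0.001 0.001 0 0.0028 0.004 0.4'
python3 - <<'E'
from h import *
go(*slope(.0231,-.006,.0006));b=bot.sense();print(cur()[1].inv().apply(b['force']),b['torque'])
E
python3 -m crank '0 0 0 0 0 0.002 0.4;0 0 0 0 0 0.002 0.4'
python3 - <<'E'
from h import *
go(*slope(.0231,-.006,.0006));b=bot.sense();print(cur()[1].inv().apply(b['force']),b['torque'])
E
```

```text
clock: 16.1
tcp_pos: [0.5823, 0.0358, 0.2184]
tcp_rot: [-3.141, 0.523, -0.028]
force: [0.4, -0.6, -0.6]
grip_width: 0.0555
grip_force: 30.0
row [-0.0004, -0.0004, -0.0001, -0.0001, -0.0002, 0.0006] mm 0 deg 0.1
[0.62524303 0.5965365  0.33160759] [ 0.01542844 -0.36747502  0.00287475]
clock: 16.3
tcp_pos: [0.5823, 0.0358, 0.2183]
tcp_rot: [-3.141, 0.522, -0.028]
force: [1.7, -0.3, 5.0]
grip_width: 0.0558
grip_force: 30.0
row [-0.0004, -0.0009, -0.0001, -0.0, -0.0002, 0.0004] mm 0 deg 0.1
[-1.06417894  0.25955121 -5.18608759] [0.05918145 0.08564678 0.03743655]
```

```bash
python3 -m crank '0 0 0 0.004 0 -0.001 0.4;0 0 0 0.006 0 -0.001 0.4;0 0 0 0.006 0 -0.001 0.4' | grep -E 'pos|^force'
for i in 1 2 3; do python3 -m crank '0 0 0 0.002 0 0 0.4;0 0 0 0.002 0 0 0.4' | grep -E 'pos|^force'; done
python3 - <<'E'
from h import *
go(*slope(.0231,-.0009,.0006));b=bot.sense();print(cur()[1].inv().apply(b['force']),b['torque'])
E
```

```text
tcp_pos: [0.5851, 0.0358, 0.2167]
force: [0.8, -0.3, 3.7]
tcp_pos: [0.5858, 0.0358, 0.2163]
force: [0.9, 0.4, 5.4]
tcp_pos: [0.5861, 0.0358, 0.2161]
force: [-1.3, -0.4, 10.6]
tcp_pos: [0.5865, 0.0358, 0.2159]
force: [-4.1, 0.1, 14.5]
row [-0.0004, 0.0023, -0.0001, 0.0005, -0.0, 0.0005] mm 0 deg 0.2
[-10.82763136   0.02082218 -10.422992  ] [ 0.0710594   1.48568081 -0.08768113]
```

```bash
python3 -m crank '0 0 0 -0.001 0 0 0.4;0 0 0 -0.001 0 -0.001 0.6;0 0 0 -0.001 0 -0.001 0.8;0 0 0 -0.001 0 -0.001 0.8;0 0 0 -0.001 0 -0.04 0.8;0 0 0 -0.001 0 -0.14 0.8;0 0 0 -0.001 0 -0.2 0.8;0 0 0 -0.001 0 -0.2 0.8;0 0 0 -0.001 0 -0.2 0.8'
python3 - <<'E'
from h import *
f=imaging.grab_frame('wrist');np.savez('w12.npz',**f);cv2.imwrite('pics/w12.png',f['image'][:,:,::-1])
I=f['image'].astype(int);m=(I[...,2]-I[...,0])>25;w=np.zeros_like(m);w[100:320,220:420]=1
m=cv2.morphologyEx((m&w).astype(np.uint8),2,np.ones((2,2)))>0
S=Ro.from_euler('z',YAW,degrees=True)*Ro.from_euler('y',30,degrees=True);n=S.apply([0,0,1])
r=rect(f,hullmask(m),np.array([.4943,.0378,.054])+n*.018,n);print(r, S.inv().apply(r[0]-[.4943,.0378,.054]))
go(*down(.50,-.33,.24,0))
E
```

```text
clock: 18.1
tcp_pos: [0.6365, 0.0343, 0.3015]
tcp_rot: [-3.141, 0.523, -0.028]
force: [-0.7, -0.1, -0.3]
grip_width: 0.0703
grip_force: 0.0
(array([0.5026, 0.038 , 0.07  ]), 96.8, 57.0, -1.42) [-0.00081963  0.00043167  0.018002  ]
row [-0.0049, 0.3342, -0.0176, -0.3199, 0.7359, -0.0516] mm 402 deg 30.1
```

```bash
python3 -m crank '0 0.334 -0.018 -0.32 0.736 -0.052 0.85;0 0.334 -0.018 -0.32 0.736 -0.052 0.85;0 0.334 -0.018 -0.32 0.736 -0.052 0.85;0 0.334 -0.018 -0.32 0.736 -0.052 0.85;0 0.334 -0.018 -0.32 0.736 -0.052 0.85;0 0.334 -0.018 -0.32 0.736 -0.052 0.85;0 0.334 -0.018 -0.32 0.736 -0.052 0.85;0 0.334 -0.018 -0.32 0.736 -0.052 0.85;0 0.334 -0.018 -0.32 0.736 -0.052 0.85;0 0.334 -0.018 -0.32 0.736 -0.052 0.85'
python3 - <<'E'
from h import *
f=imaging.grab_frame('wrist');np.savez('w13.npz',**f);cv2.imwrite('pics/w13.png',f['image'][:,:,::-1])
print(proj(f,[[.564,-.335,.018]]))
d=depthpts
r=f['range_z'];v,u=np.nonzero(r>0);c,dd=rays(f,np.c_[u,v]);Z=np.zeros(r.shape);Z[v,u]=(c+dd*r[v,u][:,None])[:,2]
m=(Z>.007)&(Z<.03);w=np.zeros_like(m);w[20:260,220:440]=1;m&=w
n,lab,st,_=cv2.connectedComponentsWithStats(m.astype(np.uint8));k=1+np.argmax(st[1:,4]);m=lab==k;print(st[k])
R=rect(f,hullmask(m),(0,0,.018));print(R)
a=down(R[0][0],R[0][1],.075,R[3]);go(*a)
E
```

```text
clock: 19.15
tcp_pos: [0.4995, -0.3306, 0.4026]
tcp_rot: [-3.132, 0.0, -0.004]
force: [-0.2, 0.4, -0.4]
grip_width: 0.0748
grip_force: 0.0
[[326.89874946 121.41005308]]
[ 297   46   75  104 4827]
(array([ 0.5872, -0.3419,  0.018 ]), 97.2, 57.7, -17.23)
row [-0.0061, 0.0014, 0.1899, 0.1747, 0.0276, 0.3284] mm 186 deg 17.1
```

View pics/w13.png

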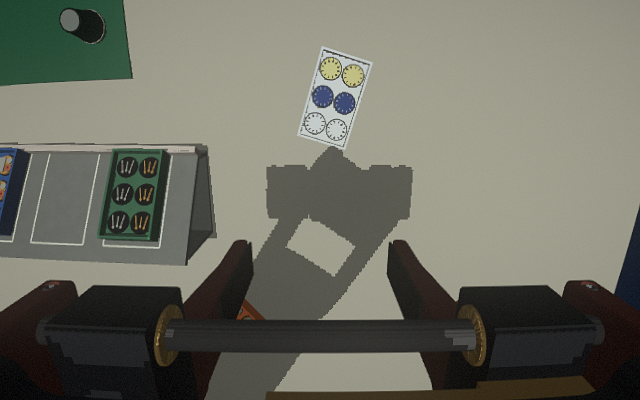

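```bash
python3 -m crank '-0.003 0.001 0.19 0.175 0.028 0.1 0.85;-0.003 0.001 0.19 0.175 0.028 0.2 0.85;-0.003 0.001 0.19 0.175 0.028 0.328 0.85;-0.003 0.001 0.19 0.175 0.028 0.328 0.85;-0.003 0.001 0.19 0.175 0.028 0.328 0.85;-0.003 0.001 0.19 0.175 0.028 0.328 0.85;-0.003 0.001 0.19 0.175 0.028 0.328 0.85'
python3 - <<'E'
from h import *
f=imaging.grab_frame('wrist');np.savez('w14.npz',**f)
r=f['range_z'];v,u=np.nonzero(r>0);c,dd=rays(f,np.c_[u,v]);Z=np.zeros(r.shape);Z[v,u]=(c+dd*r[v,u][:,None])[:,2]
m=(Z>.007)&(Z<.03);w=np.zeros_like(m);w[100:325,250:400]=1;m&=w
n,lab,st,_=cv2.connectedComponentsWithStats(m.astype(np.uint8));k=1+np.argmax(st[1:,4]);m=lab==k;print(st[k])
R=rect(f,hullmask(m),(0,0,.018));print(R)
go(*down(R[0][0],R[0][1],.022,R[3]))
E
```

```text
clock: 19.9
tcp_pos: [0.5893, -0.3425, 0.2427]
tcp_rot: [-3.139, -0.005, -0.299]
force: [0.5, -0.4, 0.5]
grip_width: 0.0746
grip_force: 0.0
[  277   161    88   135 11131]
(array([ 0.588 , -0.3421,  0.018 ]), 97.5, 57.0, -16.94)
row [-0.0015, -0.0038, -0.0023, -0.0037, -0.0004, 0.1168] mm 58 deg 0.4
```

```bash
python3 -m crank '0 0 -0.002 0.001 0 0.08 0.85;0 0 -0.002 0.001 0 0.107 0.85;0 0 -0.002 0.001 0 0.107 0.85;0 0 -0.002 0.001 0 0.107 0.85;0 0 -0.002 0.001 0 0.107 0.4;0 0 -0.002 0.001 0 0.107 0.4;0 0 -0.002 0.001 0 0.107 0.4'
python3 - <<'E'
from h import *
go(*down(.588,-.3421,.022,-16.94))
E
python3 -m crank '0 0 0 0 0 -0.1 0.4;0 0 0 0 0 -0.2 0.4;0 0 0 0 0 -0.3 0.4;0 0 0 0 0 -0.3 0.4;0 0 0 0 0 -0.3 0.4'
python3 - <<'E'
from h import *
go(*slope(.12,-.006,.0006,left=False))
E
```

```text
clock: 20.65
tcp_pos: [0.5894, -0.3431, 0.1878]
tcp_rot: [-3.139, -0.003, -0.297]
force: [-0.1, 0.4, 5.7]
grip_width: 0.0559
grip_force: 30.0
row [-0.0019, -0.002, -0.0006, -0.0034, -0.0011, 0.0056] mm 3 deg 0.3
clock: 21.15
tcp_pos: [0.5888, -0.3433, 0.3382]
tcp_rot: [-3.139, -0.004, -0.297]
force: [0.0, 0.5, -1.4]
grip_width: 0.0555
grip_force: 30.0
row [-0.0462, -0.3343, -0.1668, -0.0963, -0.5832, 0.0734] mm 298 deg 33.9
```

```bash
python3 -m crank '-0.046 -0.334 -0.167 -0.096 -0.583 0.073 0.4;-0.046 -0.334 -0.167 -0.096 -0.583 0.073 0.4;-0.046 -0.334 -0.167 -0.096 -0.583 0.073 0.4;-0.046 -0.334 -0.167 -0.096 -0.583 0.073 0.4;-0.046 -0.334 -0.167 -0.096 -0.583 0.073 0.4;-0.046 -0.334 -0.167 -0.096 -0.583 0.073 0.4;-0.046 -0.334 -0.167 -0.096 -0.583 0.073 0.4;-0.046 -0.334 -0.167 -0.096 -0.583 0.073 0.4;-0.046 -0.334 -0.167 -0.096 -0.583 0.073 0.4' | head -3
python3 -m crank '0 0 0 0 0 0.08 0.4;0 0 0 0 0 0.13 0.4;0 0 0 0 0 0.13 0.4;0 0 0 0 0 0.13 0.4;0 0 0 0 0 0.13 0.4'
python3 - <<'E'
from h import *
go(*slope(.055,-.006,.0006,left=False))
f=imaging.grab_frame('wrist');np.savez('w15.npz',**f);I=f['image'];V=I.max(2).astype(int);P,R=cur();print(P)
for y in (160,165): print(y,V[y,240:400].tolist())
for y in (180,190): print(y,V[y,250:270].tolist(),V[y,370:392].tolist())
print(V[140:185,320].tolist())
E
```

```text
clock: 22.05
tcp_pos: [0.6277, -0.0513, 0.2999]
tcp_rot: [-3.14, 0.528, -0.027]
clock: 22.55
tcp_pos: [0.5968, -0.0503, 0.2462]
tcp_rot: [-3.14, 0.523, -0.028]
force: [0.7, -0.4, -1.4]
grip_width: 0.056
grip_force: 30.0
row [-0.001, -0.0006, -0.0001, -0.0015, -0.0017, 0.0019] mm 1 deg 0.1
[ 0.59678576 -0.05011435  0.24632031]
160 [112, 108, 144, 189, 188, 163, 100, 105, 108, 106, 105, 109, 106, 108, 105, 107, 107, 105, 106, 108, 106, 106, 107, 106, 104, 100, 129, 176, 192, 164, 121, 104, 106, 105, 107, 109, 106, 106, 107, 106, 104, 104, 106, 106, 104, 105, 106, 105, 105, 106, 105, 105, 104, 108, 109, 108, 105, 104, 108, 106, 108, 106, 107, 106, 104, 106, 108, 106, 109, 107, 107, 106, 106, 107, 107, 107, 107, 106, 105, 107, 107, 105, 108, 107, 107, 105, 108, 106, 108, 106, 109, 107, 108, 107, 109, 107, 110, 108, 104, 105, 108, 109, 107, 108, 108, 108, 105, 108, 108, 106, 109, 108, 109, 106, 108, 108, 108, 108, 109, 107, 109, 108, 110, 109, 105, 106, 104, 145, 189, 191, 130, 106, 108, 105, 108, 107, 108, 106, 106, 106, 106, 103, 108, 107, 107, 106, 105, 108, 107, 105, 106, 108, 105, 10
[... 795 characters left out ...]
7, 104, 105, 103, 108, 107, 108, 107, 106]
180 [105, 105, 106, 108, 107, 107, 105, 105, 105, 107, 104, 104, 114, 128, 131, 130, 131, 129, 129, 128] [130, 127, 128, 129, 125, 130, 128, 109, 106, 105, 108, 107, 107, 105, 106, 105, 105, 108, 105, 107, 107, 107]
190 [106, 106, 107, 105, 105, 107, 106, 108, 108, 106, 101, 165, 189, 186, 187, 190, 149, 110, 100, 166] [153, 109, 102, 159, 183, 188, 183, 187, 145, 104, 103, 106, 107, 104, 104, 103, 106, 106, 103, 104, 105, 107]
[114, 145, 158, 159, 159, 159, 155, 154, 154, 154, 154, 156, 158, 153, 124, 102, 106, 107, 107, 107, 107, 106, 106, 106, 106, 106, 107, 106, 107, 107, 105, 109, 109, 107, 110, 117, 128, 130, 130, 129, 131, 127, 150, 188, 185]
```

Run:
```python
from h import *
f=dict(np.load('w15.npz'));P=np.array([.59678,-.05011,.24632]);R=Ro.from_euler('xyz',[-3.14,.523,-.028])
b=.163+.0248
print('outline',toolpts(f,[(268,160),(368.2,160)],.163+.056,P,R))
print('held rim',toolpts(f,[(260.8,190),(378,190)],b-.018,P,R))
print('ledge foot',toolpts(f,[(320,154.5)],.219,P,R),'bottom front',toolpts(f,[(320,174.7)],b,P,R),'rim front',toolpts(f,[(320,181.8)],b-.018,P,R))
```

```text
outline [[ 48.  -31.9 219. ]
 [ 47.9  30.  219. ]]
held rim [[ 41.2 -28.1 169.8]
 [ 41.2  27.8 169.8]]
ledge foot [[5.13e+01 2.00e-01 2.19e+02]] bottom front [[ 45.    0.2 187.8]] rim front [[ 45.2   0.2 169.8]]
```

```bash
python3 -m crank '0 0 0 0.004 -0.001 0.03 0.4;0 0 0 0.004 -0.001 0.055 0.4;0 0 0 0.004 -0.001 0.055 0.4;0 0 0 0.004 -0.001 0.055 0.4;0 0 0 0.004 -0.001 0.055 0.4'
python3 - <<'E'
from h import *
go(*slope(.0248,-.004,.0006,left=False))
E
```

```text
clock: 23.1
tcp_pos: [0.584, -0.0486, 0.2206]
tcp_rot: [-3.14, 0.525, -0.027]
force: [0.3, -0.5, -1.2]
grip_width: 0.0556
grip_force: 30.0
row [-0.0008, 0.0006, 0.0006, -0.0008, 0.0011, 0.0051] mm 3 deg 0.1
```

```bash
python3 -m crank '0 0 0 0 0.0012 0.003 0.4;0 0 0 0 0.0012 0.005 0.4;0 0 0 0 0.0012 0.005 0.4' | grep -E 'pos|rot|^force'
python3 -m crank '0 0 0 0 0 0.002 0.4;0 0 0 0 0 0.002 0.4'  | grep -E 'pos|rot|^force'
python3 - <<'E'
from h import *
go(*slope(.0248,-.004,.0006,left=False));b=bot.sense();print(cur()[1].inv().apply(b['force']))
E
```

```text
tcp_pos: [0.5827, -0.0492, 0.2186]
tcp_rot: [-3.14, 0.524, -0.027]
force: [1.6, -0.0, 4.2]
tcp_pos: [0.5827, -0.0492, 0.2186]
tcp_rot: [-3.14, 0.523, -0.027]
force: [1.7, -1.6, 10.9]
row [-0.0008, -0.0001, 0.0005, -0.0006, -0.0003, 0.0003] mm 0 deg 0.1
[ -3.90992849   1.54411364 -10.3035077 ]
```

Contact as predicted; slide to the ledge.

```bash
python3 -m crank '0 0 0 0.004 0 -0.002 0.4;0 0 0 0.008 0 -0.002 0.4;0 0 0 0.008 0 -0.002 0.4' | grep -E 'pos|^force'
for i in 1 2 3; do python3 -m crank '0 0 0 0.002 0 0 0.4;0 0 0 0.002 0 0 0.4' | grep -E 'pos|^force'; done
python3 - <<'E'
from h import *
go(*slope(.0248,.0009,.0006,left=False));b=bot.sense();print(cur()[1].inv().apply(b['force']),b['torque'])
E
```

```text
tcp_pos: [0.5864, -0.0493, 0.2165]
force: [3.3, -0.2, 5.9]
tcp_pos: [0.5872, -0.0493, 0.216]
force: [2.6, -0.4, 5.9]
tcp_pos: [0.588, -0.0493, 0.2156]
force: [1.2, -0.4, 6.6]
tcp_pos: [0.5885, -0.0493, 0.2153]
force: [0.1, 0.4, 9.3]
row [-0.0009, 0.0016, 0.0006, -0.0042, -0.0, 0.0004] mm 2 deg 0.2
[-4.63271385 -0.40254878 -8.05638515] [ 0.16747111  0.49114549 -0.07429005]
```

```bash
python3 -m crank '0 0 0 0.002 0 0 0.4;0 0 0 0.002 0 0 0.4'  | grep -E 'pos|^force'
python3 -m crank '0 0 0 -0.001 0 0 0.4;0 0 0 -0.001 0 -0.001 0.6;0 0 0 -0.001 0 -0.001 0.8;0 0 0 -0.001 0 -0.001 0.8;0 0 0 -0.001 0 -0.04 0.8;0 0 0 -0.001 0 -0.14 0.8;0 0 0 -0.001 0 -0.24 0.8;0 0 0 -0.001 0 -0.24 0.8;0 0 0 -0.001 0 -0.24 0.8'
python3 - <<'E'
from h import *
f=imaging.grab_frame('wrist');np.savez('w16.npz',**f);cv2.imwrite('pics/w16.png',f['image'][:,:,::-1])
r=f['range_z'];v,u=np.nonzero(r>0);c,dd=rays(f,np.c_[u,v]);X=c+dd*r[v,u][:,None]
S=Ro.from_euler('z',YAW,degrees=True)*Ro.from_euler('y',30,degrees=True);n=S.apply([0,0,1]);b0=np.array([.4943,.0378,.054])
L=S.inv().apply(X-b0)*1000
for nm,yc in (('L',0),('M',-85),('R',-170)):
    k=(L[:,2]>5)&(L[:,2]<25)&(abs(L[:,1]-yc)<40)&(L[:,0]<49)&(L[:,0]>-60)
    m=np.zeros(r.shape,bool);m[v[k],u[k]]=1
    nn,lab,st,_=cv2.connectedComponentsWithStats(m.astype(np.uint8));m=lab==1+np.argmax(st[1:,4])
    q=rect(f,hullmask(m),b0+n*.018,n);print(nm,q[1:],(S.inv().apply(q[0]-b0)*1000).round(1))
P,R=cur();print(P);v=down(.38,.30,.26,0);go(*v)
E
```

```text
tcp_pos: [0.5889, -0.0493, 0.215]
force: [-1.7, -0.1, 14.3]
clock: 25.6
tcp_pos: [0.6493, -0.0511, 0.3185]
tcp_rot: [-3.14, 0.523, -0.027]
force: [0.5, -0.4, -0.4]
grip_width: 0.0702
grip_force: 0.0
L (97.8, 78.0, -0.97) [ 1.4 -2.4 18. ]
M (98.3, 77.4, -1.36) [  0.9 -84.6  19.1]
R (97.3, 77.2, -0.96) [   0.9 -168.    20.4]
[ 0.64831339 -0.05104439  0.31712661]
row [-0.0057, 0.3352, -0.0169, -0.5864, -0.6873, 0.0973] mm 454 deg 30.2
```

View pics/w16.png

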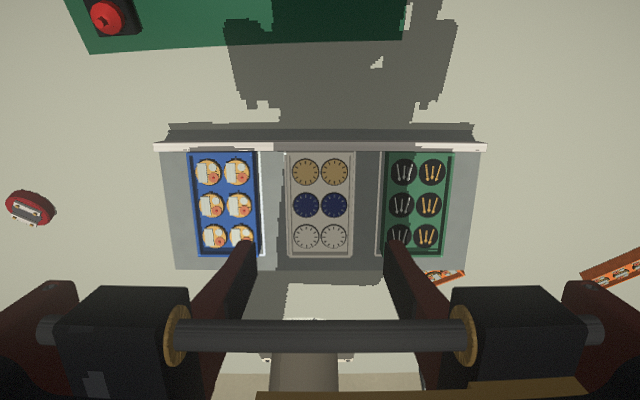

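```bash
python3 -m crank '0 0.335 -0.017 -0.586 -0.687 0.097 0.85;0 0.335 -0.017 -0.586 -0.687 0.097 0.85;0 0.335 -0.017 -0.586 -0.687 0.097 0.85;0 0.335 -0.017 -0.586 -0.687 0.097 0.85;0 0.335 -0.017 -0.586 -0.687 0.097 0.85;0 0.335 -0.017 -0.586 -0.687 0.097 0.85;0 0.335 -0.017 -0.586 -0.687 0.097 0.85;0 0.335 -0.017 -0.586 -0.687 0.097 0.85;0 0.335 -0.017 -0.586 -0.687 0.097 0.85;0 0.335 -0.017 -0.586 -0.687 0.097 0.85' 
python3 -m crank '0 0 0 0 0 0 0.85;0 0 0 0 0 0 0.85' | head -3
python3 - <<'E'
from h import *
f=imaging.grab_frame('wrist');np.savez('w17.npz',**f)
r=f['range_z'];v,u=np.nonzero(r>0);c,dd=rays(f,np.c_[u,v]);X=c+dd*r[v,u][:,None]
k=(X[:,2]>.006)&(X[:,2]<.03)&(np.hypot(X[:,0]-.4435,X[:,1]-.3092)<.045)
m=np.zeros(r.shape,bool);m[v[k],u[k]]=1
print(k.sum(),rect(f,hullmask(m),(0,0,.015)))
q=X[k];t=q[(q[:,2]>.012)];print(t.mean(0),np.percentile(t,[1,99],axis=0))
k2=np.nonzero(hsv(f)[1]>120); 
go(*down(.4435,.3092,.075,0))
E
```

```text
clock: 26.65
tcp_pos: [0.3774, 0.3023, 0.4231]
tcp_rot: [-3.133, 0.001, 0.003]
force: [0.9, 0.3, 0.3]
grip_width: 0.0745
grip_force: 0.0
clock: 26.85
tcp_pos: [0.3806, 0.2989, 0.4222]
tcp_rot: [-3.135, 0.001, -0.002]
1571 (array([0.4418, 0.3123, 0.015 ]), 50.4, 50.2, 89.83)
[0.44204884 0.3121592  0.01637203] [[0.41785677 0.28832708 0.01287668]
 [0.4658088  0.33622933 0.02169318]]
row [-0.0043, 0.0005, -0.0022, 0.1252, -0.019, 0.3687] mm 195 deg 0.4
```

```bash
python3 -m crank '0 0 0 0.124 -0.024 0.1 0.85;0 0 0 0.124 -0.024 0.2 0.85;0 0 0 0.124 -0.024 0.3 0.85;0 0 0 0.124 -0.024 0.37 0.85;0 0 0 0.124 -0.024 0.37 0.85;0 0 0 0.124 -0.024 0.37 0.85;0 0 0 0.124 -0.024 0.37 0.85'
python3 - <<'E'
from h import *
f=imaging.grab_frame('wrist');np.savez('w18.npz',**f)
r=f['range_z'];v,u=np.nonzero(r>0);c,dd=rays(f,np.c_[u,v]);X=c+dd*r[v,u][:,None]
k=(X[:,2]>.006)&(X[:,2]<.03)&(np.hypot(X[:,0]-.442,X[:,1]-.3122)<.033)
m=np.zeros(r.shape,bool);m[v[k],u[k]]=1
R=rect(f,hullmask(m),(0,0,.015));print(k.sum(),R)
go(*down(R[0][0],R[0][1],.022,0))
E
```

```text
clock: 27.6
tcp_pos: [0.4439, 0.3131, 0.2404]
tcp_rot: [-3.132, -0.003, -0.003]
force: [0.3, 0.1, 1.0]
grip_width: 0.0747
grip_force: 0.0
4254 (array([0.4429, 0.3118, 0.015 ]), 53.3, 50.5, -1.87)
row [-0.0067, -0.0026, -0.0018, -0.0026, 0.0043, 0.1121] mm 56 deg 0.7
```

```bash
python3 -m crank '-0.005 0 0 -0.001 0.003 0.08 0.85;-0.005 0 0 -0.001 0.003 0.108 0.85;-0.005 0 0 -0.001 0.003 0.108 0.85;-0.005 0 0 -0.001 0.003 0.108 0.85;-0.005 0 0 -0.001 0.003 0.108 0.85'
python3 - <<'E'
from h import *
go(*down(.4429,.3118,.022,0));print(bot.sense()['force'])
E
python3 -m crank '0 0 0 0 0 0 0.4;0 0 0 0 0 0 0.4;0 0 0 0 0 0 0.4;0 0 0 0 0 0 0.4'
python3 - <<'E'
from h import *
go(*down(.4429,.3118,.022,0));print(bot.sense()['force'])
E
```

```text
clock: 28.15
tcp_pos: [0.443, 0.3126, 0.1862]
tcp_rot: [-3.14, -0.003, -0.002]
force: [-0.4, -0.1, -1.2]
grip_width: 0.0748
grip_force: 0.0
row [-0.0012, -0.0018, -0.0014, -0.0003, 0.0016, 0.0024] mm 1 deg 0.2
[-0.44138197 -0.12803255 -1.1982389 ]
clock: 28.55
tcp_pos: [0.4426, 0.3122, 0.185]
tcp_rot: [-3.141, -0.001, -0.002]
force: [-0.1, -0.2, 3.0]
grip_width: 0.0511
grip_force: 30.0
row [-0.0005, -0.0008, -0.0014, 0.0006, 0.0008, 0.0001] mm 1 deg 0.2
[-0.1477602  -0.18445277  3.03996653]
```

```bash
python3 -m crank '0 0 0 0 0 -0.1 0.4;0 0 0 0 0 -0.2 0.4;0 0 0 0.05 0.1 -0.3 0.4;0 0 0 0.27 0.6 -0.47 0.4;0 0 0 0.27 0.6 -0.47 0.4;0 0 0 0.27 0.6 -0.47 0.4;0 0 0 0.27 0.6 -0.47 0.4;0 0 0 0.27 0.6 -0.47 0.4;0 0 0 0.27 0.6 -0.47 0.4;0 0 0 0.27 0.6 -0.47 0.4' 
python3 -m crank '0 0 0 0 0 0 0.4;0 0 0 0 0 0 0.4;0 0 0 0 0 0 0.4'
python3 - <<'E'
from h import *
f=imaging.grab_frame('wrist');np.savez('w19.npz',**f);cv2.imwrite('pics/w19.png',f['image'][:,:,::-1])
H,S,V=hsv(f)
r=f['range_z'];v,u=np.nonzero(r>0);c,dd=rays(f,np.c_[u,v]);X=c+dd*r[v,u][:,None]
m=(H>55)&(H<95)&(S>60); g=np.zeros_like(m);k=(X[:,2]<.01)&(X[:,0]>.59);g[v[k],u[k]]=1;m=cv2.morphologyEx((m&g).astype(np.uint8),2,np.ones((3,3)))>0
print('mat',rect(f,hullmask(m),(0,0,.002)))
for nm,(lo,hi) in dict(tall=(.010,.06)).items():
    k=(X[:,2]>lo)&(X[:,2]<hi)&(X[:,0]>.6)&(abs(X[:,1])<.13)
    o=np.zeros(r.shape,np.uint8);o[v[k],u[k]]=1
    n,lab,st,_=cv2.connectedComponentsWithStats(o)
    for i in range(1,n):
        if st[i,4]>60:
            q=X[(lab[v,u]==i)];t=q[q[:,2]>np.percentile(q[:,2],50)];print(st[i],np.percentile(q,[3,97],axis=0).round(3).tolist(),((t.min(0)+t.max(0))/2).round(4))
E
```

```text
clock: 29.55
tcp_pos: [0.5784, 0.0078, 0.4217]
tcp_rot: [3.141, -0.005, -0.006]
force: [0.7, 0.3, -1.2]
grip_width: 0.0506
grip_force: 30.0
clock: 29.85
tcp_pos: [0.5758, 0.0131, 0.4187]
tcp_rot: [-3.141, 0.001, -0.001]
force: [0.8, 0.3, -0.6]
grip_width: 0.0511
grip_force: 30.0
mat (array([0.6803, 0.0124, 0.002 ]), 250.9, 129.7, -89.94)
[ 227   34   33   96 2649] [[0.634, 0.085, 0.011], [0.73, 0.115, 0.028]] [0.6824 0.1002 0.0219]
[381  78  31  31 713] [[0.657, -0.083, 0.011], [0.685, -0.059, 0.038]] [ 0.671  -0.0724  0.0375]
```

Run:
```python
from h import *
a=down(.6803,.013,.034,0);go(*a)
```

```text
row [-0.0005, 0.0006, -0.0002, 0.2092, 0.0006, 0.4435] mm 245 deg 0.1
```

```bash
python3 -m crank '0 0 0 0.1 0 0.05 0.4;0 0 0 0.209 0 0.1 0.4;0 0 0 0.209 0 0.2 0.4;0 0 0 0.209 0 0.3 0.4;0 0 0 0.209 0 0.4 0.4;0 0 0 0.209 0 0.443 0.4;0 0 0 0.209 0 0.443 0.4;0 0 0 0.209 0 0.443 0.4;0 0 0 0.209 0 0.443 0.4'
python3 - <<'E'
from h import *
go(*down(.6803,.013,.024,0))
E
```

```text
clock: 30.8
tcp_pos: [0.6823, 0.0122, 0.2006]
tcp_rot: [-3.141, -0.004, -0.001]
force: [0.8, -0.4, -1.6]
grip_width: 0.0512
grip_force: 30.0
row [-0.0004, -0.0028, -0.001, -0.0041, -0.0016, 0.0272] mm 14 deg 0.3
```

```bash
python3 -m crank '0 -0.002 0 -0.002 -0.001 0.012 0.4;0 -0.002 0 -0.002 -0.001 0.022 0.4;0 -0.002 0 -0.002 -0.001 0.022 0.4;0 -0.002 0 -0.002 -0.001 0.022 0.4' | grep -E "pos|rot|^force"
for i in 1 2; do python3 -m crank '0 0 0 0 0 0.002 0.4;0 0 0 0 0 0.002 0.4'| grep -E "pos|rot|^force"; done
```

```text
tcp_pos: [0.6803, 0.0121, 0.1875]
tcp_rot: [-3.141, 0.002, -0.002]
force: [0.0, -0.5, -1.3]
tcp_pos: [0.6805, 0.012, 0.1871]
tcp_rot: [-3.141, 0.002, -0.002]
force: [-1.4, 0.9, 4.9]
tcp_pos: [0.6805, 0.0121, 0.187]
tcp_rot: [-3.141, 0.002, -0.002]
force: [-4.2, -0.0, 12.0]
```

Contact at the expected height; ease off, release, retreat straight up and check.

```bash
python3 -m crank '0 0 0 0 0 -0.003 0.4;0 0 0 0 0 -0.003 0.6;0 0 0 0 0 -0.003 0.76;0 0 0 0 0 -0.003 0.76;0 0 0 0 0 -0.003 0.76;0 0 0 0 0 -0.04 0.76;0 0 0 0 0 -0.14 0.76;0 0 0 0 0 -0.24 0.76;0 0 0 -0.1 0 -0.4 0.76;0 0 0 -0.2 0 -0.48 0.76' 
python3 -m crank '0 0 0 -0.1 0 0 0.76;0 0 0 -0.1 0 0 0.76;0 0 0 -0.1 0 0 0.76;0 0 0 -0.1 0 0 0.76'
python3 - <<'E'
from h import *
f=imaging.grab_frame('wrist');np.savez('w20.npz',**f);cv2.imwrite('pics/w20.png',f['image'][:,:,::-1])
r=f['range_z'];v,u=np.nonzero(r>0);c,dd=rays(f,np.c_[u,v]);X=c+dd*r[v,u][:,None]
k=(X[:,2]>.010)&(X[:,2]<.06)&(X[:,0]>.6)&(abs(X[:,1])<.13)
o=np.zeros(r.shape,np.uint8);o[v[k],u[k]]=1
n,lab,st,_=cv2.connectedComponentsWithStats(o)
for i in range(1,n):
    if st[i,4]>60:
        q=X[(lab[v,u]==i)];t=q[q[:,2]>np.percentile(q[:,2],50)];print(st[i],np.percentile(q,[1,99],axis=0).round(3).tolist(),((q.min(0)+q.max(0))/2).round(4))
S=Ro.from_euler('z',YAW,degrees=True)*Ro.from_euler('y',30,degrees=True);n=S.apply([0,0,1]);b0=np.array([.4943,.0378,.054])
L=S.inv().apply(X-b0)*1000
for nm,yc in (('L',0),('M',-85),('R',-170)):
    k=(L[:,2]>5)&(L[:,2]<25)&(abs(L[:,1]-yc)<40)&(L[:,0]<49)&(L[:,0]>-60)
    m=np.zeros(r.shape,bool);m[v[k],u[k]]=1
    if m.sum()>50: q=rect(f,hullmask(m),b0+n*.018,n);print(nm,q[1:],(S.inv().apply(q[0]-b0)*1000).round(1))
g=imaging.grab_frame('top');cv2.imwrite('pics/top20.png',g['image'][:,:,::-1])
print('pile top cam',rect(g,mask(g,'black',(180,172,208,210)),(0,0,.054)))
print(bot.sense()['tcp_pos'])
E
```

```text
clock: 32.6
tcp_pos: [0.6201, 0.0121, 0.3881]
tcp_rot: [-3.141, -0.002, -0.002]
force: [0.4, -0.3, 0.5]
grip_width: 0.0668
grip_force: 0.0
clock: 33.0
tcp_pos: [0.571, 0.0122, 0.3853]
tcp_rot: [-3.141, -0.0, -0.002]
force: [-0.1, -0.1, -0.1]
grip_width: 0.0666
grip_force: 0.0
[ 217   22   36  106 3194] [[0.632, 0.085, 0.01], [0.733, 0.116, 0.029]] [0.6825 0.1004 0.0201]
[ 295   52   51   53 2065] [[0.655, -0.011, 0.015], [0.702, 0.036, 0.024]] [0.6793 0.0121 0.0198]
[384  71  37  34 867] [[0.656, -0.084, 0.01], [0.686, -0.057, 0.038]] [ 0.6708 -0.0698  0.0245]
L (96.1, 77.0, -0.01) [-0.1 -1.3 18. ]
M (96.4, 76.7, -0.59) [ -0.3 -83.9  19.1]
R (83.5, 77.2, -0.09) [   5.9 -167.2   20.3]
pile top cam (array([0.5846, 0.3472, 0.054 ]), 104.5, 68.8, 0.07)
[0.57117124 0.01222907 0.38445168]
```

```bash
python3 -c "
from rig import bot
print(bot.hand_in())"
```

```text
the job is handed in; nothing more can be done
None
```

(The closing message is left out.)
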